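Brush out the lapping-compound pots and cover them

ROBOT

A 6-joint arm with a two-finger parallel gripper is mounted at the origin on a cart in front of the work surface, level with it; the furniture and walls round the work are solid. World frame = base frame: x ahead of the robot, y to its left, z up, the work surface at z = 0. Lengths are in m, angles in rad, forces in N, time in s.
With the tool pointing down it reaches from about 0.25 to 0.725 m from the base axis. Payload 4 kg.
Tool frame: the origin (TCP) lies at the very end of the fingers, on their centre line; the grasp point (between the pads) lies 19 mm behind it; z points along the fingers, y is the line along which they close (so a half turn about z gives the same grasp; the last joint's range is limited). The gripper opens to 85 mm and grips with 20 to 120 N. Pads are 22 mm wide; open, the fingers measure 114 mm over their backs; the gripper's body (76 mm by 85 mm) begins 54 mm behind the grasp point. The pads swing forward as they close: fully open they stand 13 mm farther back than shut.
Start: joints at [-1.178, 0.241, 0.005, 1.335, 0, 1.571], TCP at [0.191, -0.462, 0.231] pointing down, gripper open.
Joint ranges: [-2.72, 2.72], [-1.05, 1.87], [-1.09, 1.28], [-1.99, 2.15], [-1.42, 1.44], [-3.14, 3.14]. Speed limits (rad/s): [2.79, 2.79, 3.14, 3.14, 3.14, 3.14].

INTERFACE

Orientations are given as a unit quaternion [x, y, z, w].
In Python, from workcell import bot, vision, workorder, boxes_of gives the robot as it stands.
- The arm moves only by the tool send_rows, never from a script. Its argument "motion" is text: rows parted by semicolons, each of 5 numbers parted by spaces: the closure, from -1 (fully open) to 1 (shut), so that 0 is half open, then the shift along the tool's x, y, z in cm, then the turn about the tool's z in rad. In form: claw x y z twist; .... A call has 1 to 5 rows; each row is the pose to reach, as a shift and turn from the pose commanded when the call began, along the tool's axes at that moment; what a row does not reach only later rows make up. A row lasts 1/10 s, in which the tool goes at most 50 mm and 8.59 degrees, less where a joint would pass 70% of its speed; a pose out of reach is approached as far as the arm can. A call with a gripper value outside its range is refused whole. The fingers move at their own pace and stop on an object; the grip force is fixed at half the most. Time passes only in rows, so rows that repeat a pose let the fingers close. It gives the time, the measured TCP pose, the force, the opening and the grip force at its end, in the units of the state.
- bot.get_obs(): the state, without advancing time (a new reading comes with each control period).
- vision.camera(name): name is "scene" or "side" or "wrist"; returns the picture (420x560x3 uint8, red, green, blue); there is no depth.
- vision.camera_model(name): a dict with "fov_y" (degrees; the focal length in pixels is half the picture's height over the tangent of half this angle, whatever the lens; pixels are square), "cx", "cy" (the principal point, pixels), "k1" (the pictures are not rectified: a ray, as slopes to the right and down, at radius r is drawn at 1 + k1 r^2 times it, then the intrinsics apply), "world_from_camera" (4x4, takes a point from camera to world coordinates); the wrist camera has in their place "hand_eye" (4x4, takes a point from camera to tool coordinates, whose origin is the TCP and whose axes are the flange's). Camera axes: x right, y down, z forward; pixel columns grow to the right and rows downward; lengths in m; the calibration is good to about 2 mm. A picture is of the moment at which its call begins: read the wrist's pose just before it. camera_model takes no time and is no camera call.
- workorder.job_done(): hands the job in; it is judged then, once.
Trained networks look in the newest picture that a camera, given by its name, has taken for a name from the list of things; names that differ only in an ending like _2 or _b are one class to them, and where a whole thing is asked for, a point or a joint stands for the part that bears it (a point fixed in the world has none). Each returns a list of dicts, best first, with "conf" (0 to 1); they miss things now and then, are a little off and sometimes report something else, mostly with a low value. They report only what shows in the picture. A call takes as long as a camera call. They do not tell look-alikes from the thing itself.
- boxes_of(camera, target): "rect" ([centre column, centre row, width, height] in pixels, round what is visible of it).
The state is a dict: "clock": time; "joint_pos": joint angles; "joint_vel": joint speeds; "tau": joint torques, N m; "eef_pos": TCP position; "tool_rot": TCP orientation; "ft_force": force on the tool from outside, world axes, zero at the start; "ft_torque": the same for the moment, N m; "grip_width": finger opening in m; "grasp_force": force on a finger pad.
Only numpy, scipy, OpenCV 4.12 (cv2) and the standard library are available. Lean on these libraries where they do the work, as an engineer would, in place of code of your own. Each camera call takes 0.05 s, during which the arm holds its last target. There are 200 camera calls.

TASK

Stand all the plastic pots upright in nests of the grey rack (any pot in any nest). Then brush out each pot with the wooden-handled bottle brush that stands in the tube holder, finest grit first (white, then yellow, then red, leaving out a colour that is not there): push the brush right to the bottom, draw it up until its tip is well over half-way to the rim, and push it to the bottom again. Finally put the brush back upright in its holder and lower the holed cover plate over the rack's two pins until it lies flush, leaving the other things on the bench where they are.

Things in the scene. Friction and masses are not known exactly. Their poses are not given: they have to be found in the camera images.
- pot_white: white plastic pot (finest grit), an open straight cylinder, 60 mm outside diameter, 90 mm tall, wall 3 mm, floor 4 mm thick, about 0.12 kg; it starts upright on the bench; may be absent; origin: centre of its underside, z up through the mouth
- pot_yellow: yellow plastic pot (medium grit), an open straight cylinder, 60 mm outside diameter, 90 mm tall, wall 3 mm, floor 4 mm thick, about 0.12 kg; it starts upright on the bench; may be absent; origin: centre of its underside, z up through the mouth
- pot_red: red plastic pot (coarsest grit), an open straight cylinder, 60 mm outside diameter, 90 mm tall, wall 3 mm, floor 4 mm thick, about 0.12 kg; it starts upright on the bench; may be absent; origin: centre of its underside, z up through the mouth
- rack: fixed grey rack, base plate 100 (x) x 336 (y) x 8 mm, with three round nests in a row along its y and a pillar (60 x 22 mm, flat top 104 mm above the bench) at each end, 150 mm from its middle; on each pillar stands a pin of 10 mm diameter, 20 mm high with a tapered tip; origin: centre of its underside on the bench, z up; it stands at a different yaw each time
- nest_0 (a point): centre of the nest at the rack's +y end, on the base plate's top (8 mm above the bench), 82 mm from the middle; each nest is a low ring wall, 68 mm inside diameter, 75 mm outside, 12 mm high (its top 20 mm above the bench)
- nest_1 (a point): centre of the middle nest, same size; in front of the grey rack, low black tool racks (plates 40 mm high, some tools standing in them) are fixed along the bench's near edge, left of the middle, and reach to x = 0.45 (0.50 beyond y = 0.45)
- nest_2 (a point): centre of the nest at the rack's -y end, same size
- seat (a point): point midway between the tops of the two pillars, at the height where the cover's underside must lie (104 mm above the bench); axes as the rack's; a pot in a nest ends 6 mm below this height
- cover: loose aluminium cover plate, 80 (x) x 330 (y) x 6 mm, about 0.3 kg, with a through hole of 13 mm diameter 150 mm from its middle at each end (on its y axis); it fits either way round; a black bar handle, 14 mm thick (x), 76 mm long (y), spans 24 to 44 mm above the plate's underside over its middle; it starts lying flat on the bench, handle up; origin: centre of the underside, z up
- brush: bottle brush with blue bristles and wooden handle, 217 mm long, about 0.09 kg, standing tip down in its holder; origin: the bristle tip on its axis, z up along the handle; bristle head 29 mm in diameter (stiff core 26 mm) from 0 to 69 mm, thin wire stem, round wooden handle of 18 mm diameter from 127 to 204 mm, pommel of 27 mm diameter above that
- brush_tip (a point): the bristle tip (same point as the brush's origin)
- brush_grip (a point): point on the brush's axis in its handle, 185 mm above the tip
- brush_holder: fixed grey tube on a 90 mm square foot, 36 mm inside and 46 mm outside diameter, mouth 95 mm above the bench; origin: centre of its underside
- holder_floor (a point): centre of the holder's inner floor, 6 mm above the bench, where the brush tip stands
- oil_bottle: bystander: black squeeze bottle, 64 mm diameter, 203 mm tall; origin at the centre of its underside
- scrub_brush: bystander: red scrubbing brush, 38 x 85 x 32 mm; origin at the centre of its underside
- steel_block: bystander: dark steel block, 40 x 62 x 26 mm; origin at the centre of its underside
- wood_block: bystander: wooden block, 48 x 68 x 22 mm; origin at the centre of its underside
- bearing: bystander: ball bearing lying flat, 65 mm diameter, 18 mm high; origin at the centre of its underside
Mind the look-alikes: they are no part of the job. Leave any pink or purple look-alike of the pot_yellow alone.

How it is judged:
On the way, in this order (a step that is already met when the one before it is completed fails the run):
1. all pots stand in nests of the rack, let go ((horizontal distance between pot_white and nest_0 below 0.01 m or horizontal distance between pot_white and nest_1 below 0.01 m or horizontal distance between pot_white and nest_2 below 0.01 m) and z of each of pot_white, pot_yellow, pot_red in the frame of rack below 0.013 m and angle between each of pot_white, pot_yellow, pot_red's own z axis and vertical below 0.08 rad and (horizontal distance between pot_yellow and nest_0 below 0.01 m or horizontal distance between pot_yellow and nest_1 below 0.01 m or horizontal distance between pot_yellow and nest_2 below 0.01 m) and (horizontal distance between pot_red and nest_0 below 0.01 m or horizontal distance between pot_red and nest_1 below 0.01 m or horizontal distance between pot_red and nest_2 below 0.01 m) and contact force between the fingers and pot_white below 0.5 N and contact force between the fingers and pot_yellow below 0.5 N and contact force between the fingers and pot_red below 0.5 N), for 0.2 s.
2. the brush reaches the bottom of the white pot (tip within 14 mm of its floor) (x of brush_tip in the frame of pot_white between -0.025 and 0.025 m and y of brush_tip in the frame of pot_white between -0.025 and 0.025 m and z of brush_tip in the frame of pot_white between -0.003 and 0.018 m), for 0.05 s.
3. it is drawn up inside the white pot (tip 45 to 90 mm above its floor) (x of brush_tip in the frame of pot_white between -0.025 and 0.025 m and y of brush_tip in the frame of pot_white between -0.025 and 0.025 m and z of brush_tip in the frame of pot_white between 0.049 and 0.094 m), for 0.05 s.
4. it is pushed to the bottom of the white pot again (all of step 2), for 0.05 s.
5. the brush reaches the bottom of the yellow pot (tip within 14 mm of its floor) (x of brush_tip in the frame of pot_yellow between -0.025 and 0.025 m and y of brush_tip in the frame of pot_yellow between -0.025 and 0.025 m and z of brush_tip in the frame of pot_yellow between -0.003 and 0.018 m), for 0.05 s.
6. it is drawn up inside the yellow pot (tip 45 to 90 mm above its floor) (x of brush_tip in the frame of pot_yellow between -0.025 and 0.025 m and y of brush_tip in the frame of pot_yellow between -0.025 and 0.025 m and z of brush_tip in the frame of pot_yellow between 0.049 and 0.094 m), for 0.05 s.
7. it is pushed to the bottom of the yellow pot again (all of step 5), for 0.05 s.
8. the brush reaches the bottom of the red pot (tip within 14 mm of its floor) (x of brush_tip in the frame of pot_red between -0.025 and 0.025 m and y of brush_tip in the frame of pot_red between -0.025 and 0.025 m and z of brush_tip in the frame of pot_red between -0.003 and 0.018 m), for 0.05 s.
9. it is drawn up inside the red pot (tip 45 to 90 mm above its floor) (x of brush_tip in the frame of pot_red between -0.025 and 0.025 m and y of brush_tip in the frame of pot_red between -0.025 and 0.025 m and z of brush_tip in the frame of pot_red between 0.049 and 0.094 m), for 0.05 s.
10. it is pushed to the bottom of the red pot again (all of step 8), for 0.05 s.
At the end, for the whole second after the job is handed in: Each pot upright in a nest (10 mm of its centre, on the base plate); brush standing in its holder (tip 12 mm from the floor, tilt under 0.15 rad); cover on both pillars over the pins (3 mm in height, 6 mm sideways, 0.02 rad from level), at rest ((horizontal distance between pot_white and nest_0 below 0.01 m or horizontal distance between pot_white and nest_1 below 0.01 m or horizontal distance between pot_white and nest_2 below 0.01 m) and z of each of pot_white, pot_yellow, pot_red in the frame of rack below 0.013 m and angle between each of pot_white, pot_yellow, pot_red's own z axis and vertical below 0.08 rad and (horizontal distance between pot_yellow and nest_0 below 0.01 m or horizontal distance between pot_yellow and nest_1 below 0.01 m or horizontal distance between pot_yellow and nest_2 below 0.01 m) and (horizontal distance between pot_red and nest_0 below 0.01 m or horizontal distance between pot_red and nest_1 below 0.01 m or horizontal distance between pot_red and nest_2 below 0.01 m) and horizontal distance between brush and holder_floor below 0.015 m and z of brush in the frame of holder_floor below 0.012 m and angle between brush's own z axis and vertical below 0.15 rad and horizontal distance between cover and seat below 0.006 m and angle between the y axis of cover and the y axis of rack, either way round below 0.05 rad and z of cover in the frame of seat between -0.003 and 0.003 m and angle between cover's own z axis and vertical below 0.02 rad and linear speed of cover below 0.02 m/s and linear speed of brush below 0.05 m/s); the robot touches nothing.
It fails at once if a bystander (oil bottle, scrubbing brush, steel block, wooden block or bearing) is shoved more than 40 mm (distance of any of oil_bottle, scrub_brush, steel_block, wood_block, bearing from where it was at the start of the episode above 0.04 m).
Of pot_white, pot_yellow, pot_red only 2 to 3 are there at a start; the rules pass over those that are not, and their reading is None.
At some moment in a run one of cover, pot_white, pot_yellow, pot_red may be knocked a few centimetres aside while the robot is not near it.
Once in a run the grip may slacken for a moment while it holds something.
It also fails if it takes over 210 s, if anything falls off the work surface, if the arm or the gripper's body presses on something with over 40 N, if the wrist force passes 120 N, or if a joint passes its speed limit or range.

## Working session

There is one attempt and no reset: what is moved stays moved. The work goes in short steps, Python scripts to look and compute and a tool call to move; the robot and the scene stay as the last step left them, time stands still between calls to the robot, and variables do not carry over. Pictures are saved under pics/ and viewed, at most 17 in all, crops included, and the job is handed in when it is done.

Besides the shell and the picture viewer there is one more tool, called after ">>>" as name(argument=value, ...), one argument or row to a line, values as JSON. send_rows: Moves the arm, as the interface text tells. Its arguments: {"type":"object","properties":{"motion":{"type":"string"}},"required":["motion"]}

```bash
ls; mkdir -p pics; cat > h.py <<'E'
import numpy as np, cv2
from workcell import bot, vision, workorder, boxes_of
from scipy.spatial.transform import Rotation as R
def tool():
    o=bot.get_obs(); T=np.eye(4); T[:3,:3]=R.from_quat(o['tool_rot']).as_matrix(); T[:3,3]=o['eef_pos']; return T
def cam(name):
    m=vision.camera_model(name); f=210/np.tan(np.radians(m['fov_y'])/2)
    W=np.array(m['world_from_camera']) if 'world_from_camera' in m else tool()@np.array(m['hand_eye'])
    return f,m['cx'],m['cy'],m['k1'],W
def snap(name,png=None):
    C=cam(name); im=np.array(vision.camera(name))
    if png: cv2.imwrite('pics/'+png,im[:,:,::-1])
    return im,C
def world(C,u,v,z):
    f,cx,cy,k,W=C; d=np.array([(u-cx)/f,(v-cy)/f]); s=d.copy()
    for _ in range(30): s=d/(1+k*(s@s))
    r=W[:3,:3]@np.array([s[0],s[1],1]); o=W[:3,3]
    return o+r*(z-o[2])/r[2]
def pix(C,p):
    f,cx,cy,k,W=C; q=W[:3,:3].T@(np.asarray(p,float)-W[:3,3]); s=q[:2]/q[2]
    s=s*(1+k*(s@s)); return np.array([cx+f*s[0],cy+f*s[1]])
E
python3 - <<'E'
from h import *
np.set_printoptions(precision=3,suppress=True)
print(bot.get_obs())
for n in ['scene','side']:
    im,C=snap(n,n+'0.png'); print(n,C[:4],C[4])
    for t in ['pot_white','pot_yellow','pot_red','rack','cover','brush','brush_holder']:
        for b in boxes_of(n,t)[:4]: print(n,t,round(b['conf'],2),np.round(b['rect'],1))
print(vision.camera_model('wrist'))
E
```

```text
pics
{'clock': 0.0, 'joint_pos': array([-1.178,  0.241,  0.004,  1.335,  0.   ,  1.571]), 'joint_vel': array([ 0.001,  0.   , -0.001,  0.002, -0.001, -0.   ]), 'tau': array([ -0.002, -37.232,  25.241,   0.017,  -0.   ,   0.   ]), 'eef_pos': array([ 0.191, -0.461,  0.23 ]), 'tool_rot': array([ 0.981,  0.195, -0.   , -0.001]), 'ft_force': array([0.215, 0.972, 0.171]), 'ft_torque': array([-0.015,  0.044, -0.019]), 'grasp_force': 0.0, 'grip_width': 0.08521601719317484}
scene (np.float64(381.6614400512468), 273.86184144897754, 211.61381432645217, -0.04516858394676963) [[-0.881 -0.283  0.379  0.049]
 [-0.473  0.548 -0.69   0.907]
 [-0.013 -0.787 -0.616  0.914]
 [ 0.     0.     0.     1.   ]]
scene pot_white 0.67 [224.8 312.9  22.2  35.6]
scene pot_yellow 0.97 [209.2 275.1  26.4  36.4]
scene pot_yellow 0.89 [176.9 295.   26.6  34.2]
scene pot_yellow 0.89 [290.9 328.9  16.9  38.4]
scene pot_red 0.83 [249.2 279.4  20.1  33.1]
scene rack 0.71 [270.9 212.2  64.4  74.8]
scene cover 0.97 [331.7 213.8  68.   46.5]
scene brush 0.47 [318.2 149.9   3.3  23.4]
scene brush 0.29 [208.4 272.8  22.6  32.7
[... 257 characters left out ...]
  0.     1.   ]]
side pot_white 0.8 [237.8 177.8  14.   23.5]
side pot_yellow 0.74 [271.4 166.   12.7  12.6]
side pot_yellow 0.58 [271.1 185.3  17.5  24.8]
side rack 0.83 [289.8 238.7  41.1  79.3]
side rack 0.21 [251.3 338.8  24.1  23.7]
side brush 0.72 [302.1 263.3   6.9  31.4]
side brush 0.54 [290.6 237.5  41.1  74.7]
side brush 0.45 [251.1 152.8  18.8  34.7]
side brush_holder 0.61 [301.7 294.2  30.2  36.7]
{'fov_y': 63.660582724398076, 'cx': 279.01982356257395, 'cy': 209.98769349620198, 'k1': 0.023369066304652613, 'hand_eye': array([[ 0.   , -0.946, -0.324,  0.084],
       [ 1.   ,  0.   , -0.   ,  0.   ],
       [ 0.   , -0.324,  0.946, -0.143],
       [ 0.   ,  0.   ,  0.   ,  1.   ]])}
```

```bash
python3 - <<'E'
import cv2
for n,(x0,y0,x1,y1) in {'scene':(140,100,400,360),'side':(140,100,460,340)}.items():
    a=cv2.imread(f'pics/{n}0.png')[y0:y1,x0:x1]; k=min(800/(x1-x0),600/(y1-y0))
    cv2.imwrite(f'pics/{n}0c.png',cv2.resize(a,None,fx=k,fy=k,interpolation=cv2.INTER_CUBIC)); print(k)
E
```

```text
2.3076923076923075
2.5
```

View pics/scene0c.png

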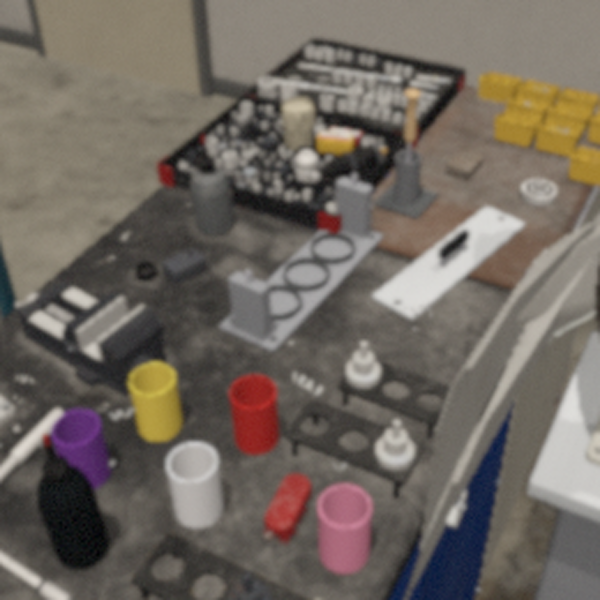

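View pics/side0c.png

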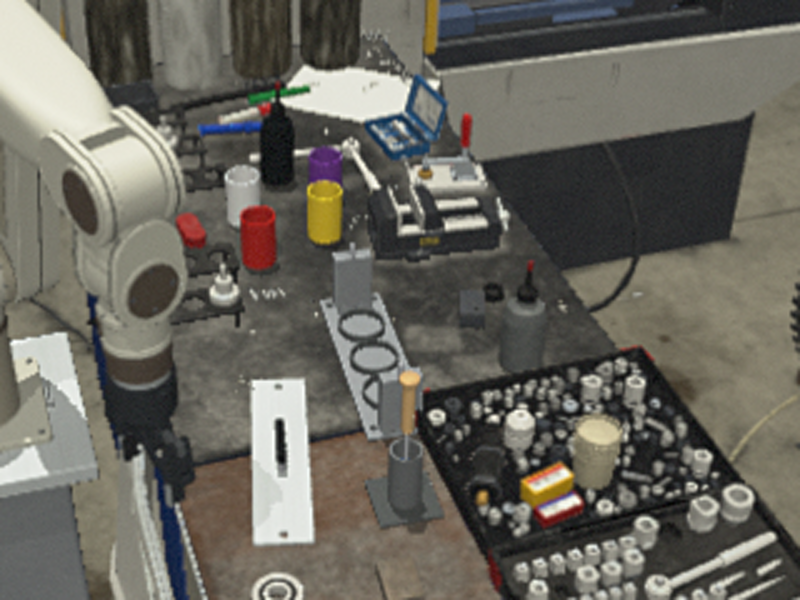

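The scene crop shows white pot ~(197,485), yellow ~(155,402), red ~(255,413), with purple and pink decoys at (80,447) and (343,527). The rack runs from (250,305) to (353,205), the cover is at (450,260) and the brush at (408,150). The side crop agrees. All three pots are present.

```bash
cat >> h.py <<'E'
from scipy.optimize import least_squares
def cylbox(C,x,y,r,z0,z1):
    a=np.linspace(0,2*np.pi,60); P=[pix(C,[x+r*np.cos(t),y+r*np.sin(t),z]) for t in a for z in(z0,z1)]
    P=np.array(P); lo=P.min(0); hi=P.max(0); return np.array([*(lo+hi)/2,*(hi-lo)])
def fitcyl(obs,r,z0,z1,g=(0.5,0)):
    f=lambda p: np.concatenate([(cylbox(C,p[0],p[1],r,z0,z1)-b)[:2] for C,b in obs])
    s=least_squares(f,g); return s.x,np.abs(s.fun).max()
E
python3 - <<'E'
from h import *
np.set_printoptions(precision=3,suppress=True)
CS,CD=cam('scene'),cam('side')
S={'white':[224.8,312.9],'yellow':[209.2,275.1],'y2':[176.9,295],'pink':[290.9,328.9],'red':[249.2,279.4]}
for k,b in S.items(): print(k,fitcyl([(CS,np.array(b+[0,0]))],.03,0,.09))
for k,b in {'white':[237.8,177.8],'yellow':[271.1,185.3],'red':[140+258/2.5,100+238/2.5]}.items(): print('side',k,fitcyl([(CD,np.array(b+[0,0]))],.03,0,.09))
print('holder',fitcyl([(CS,np.array([140+408/2.3077,100+182/2.3077,0,0]))],.045,0,.09), world(CD,140+405/2.5,100+444/2.5,.095))
p=lambda C,k,u,v,z: world(C,140+u/k,100+v/k,z)[:2]
print('pin tips side',p(CD,2.5,352,243,.124),p(CD,2.5,413,368,.124))
print('pillar tops scene',p(CS,2.3077,250,280,.104),p(CS,2.3077,353,186,.104))
print('nests scene',p(CS,2.3077,281,304,.02),p(CS,2.3077,307,274,.02),p(CS,2.3077,333,249,.02))
print('nests side',p(CD,2.5,361,325,.02),p(CD,2.5,374,356,.02))
print('cover corners side',[p(CD,2.5,*q,.006) for q in[(252,380),(304,378),(311,542),(254,542)]])
print('cover corners scene',[p(CS,2.3077,*q,.006) for q in[(375,294),(412,317),(525,222),(489,206)]])
print('tool rack/pink', p(CS,2.3077,343,560,0))
for n,q in dict(scrub=(288,510),bottle=(75,560),steel=(183,265)).items(): print(n,p(CS,2.3077,*q,0.01))
E
```

```text
white (array([0.488, 0.398]), np.float64(0.0))
yellow (array([0.61 , 0.303]), np.float64(1.028865881380625e-11))
y2 (array([0.647, 0.41 ]), np.float64(5.684341886080802e-14))
pink (array([0.305, 0.36 ]), np.float64(0.0))
red (array([0.492, 0.26 ]), np.float64(5.684341886080802e-14))
side white (array([0.503, 0.397]), np.float64(2.7853275241795927e-12))
side yellow (array([0.626, 0.296]), np.float64(2.8421709430404007e-13))
side red (array([0.492, 0.258]), np.float64(0.0))
holder (array([ 0.531, -0.342]), np.float64(3.9051428757375106e-11)) [ 0.541 -0.339  0.095]
pin tips side [0.603 0.089] [ 0.592 -0.227]
pillar tops scene [0.598 0.086] [ 0.574 -0.204]
nests scene [0.583 0.028] [ 0.582 -0.055] [ 0.575 -0.133]
nests side [0.595 0.012] [ 0.59  -0.067]
cover corners side [array([ 0.402, -0.051]), array([ 0.478, -0.069]), array([ 0.395, -0.392]), array([ 0.323, -0.37 ])]
cover corners scene [array([ 0.47 , -0.075]), array([ 0.397, -0.052]), array([ 0.318, -0.374]), array([ 0.391, -0.392])]
tool rack/pink [0.303 0.373]
scrub [0.391 0.348]
bottle [0.577 0.526]
steel [0.781 0.008]
```

>>> send_rows(
  motion="-1 22.5 -7.5 -7 0.393; -1 22.5 -7.5 -7 0.393; -1 22.5 -7.5 -7 0.393; -1 22.5 -7.5 -7 0.393; -1 22.5 -7.5 -7 0.393",
)

```text
clock: 1.3
eef_pos: [0.3655, -0.3106, 0.2996]
tool_rot: [1.0, -0.0, 0.0, 0.0]
ft_force: [0.4, -1.5, -0.2]
grip_width: 0.0856
grasp_force: 0.0
```

>>> send_rows(
  motion="-1 18 -15 0 0; -1 18 -15 0 0; -1 18 -15 0 0; -1 18 -15 0 0; -1 18 -15 0 0",
)

```text
clock: 1.8
eef_pos: [0.5465, -0.1594, 0.2986]
tool_rot: [1.0, 0.001, 0.0, -0.0]
ft_force: [-0.1, 0.1, 0.9]
grip_width: 0.0855
grasp_force: 0.0
```

>>> send_rows(
  motion="-1 0 0 0 0; -1 0 0 0 0; -1 0 0 0 0",
)

```text
clock: 2.1
eef_pos: [0.5437, -0.1625, 0.2989]
tool_rot: [1.0, -0.001, -0.0, 0.0]
ft_force: [0.5, 0.9, 0.1]
grip_width: 0.0852
grasp_force: 0.0
```

```bash
python3 - <<'E'
from h import *
np.set_printoptions(precision=3,suppress=True)
im,C=snap('wrist','w1.png'); T=tool(); print(T)
for t in ['rack','cover','brush','brush_holder']:
    for b in boxes_of('wrist',t)[:2]: print(t,round(b['conf'],2),np.round(b['rect'],1))
E
```

```text
[[ 1.    -0.002 -0.     0.544]
 [-0.002 -1.    -0.    -0.163]
 [-0.     0.    -1.     0.299]
 [ 0.     0.     0.     1.   ]]
rack 0.87 [174.  120.6 347.7 104. ]
cover 0.73 [319.3 253.2 235.8  90.2]
brush 0.73 [498.7 205.6 122.6  76.9]
brush_holder 0.8 [432.  166.5  95.4  76.4]
```

View pics/w1.png

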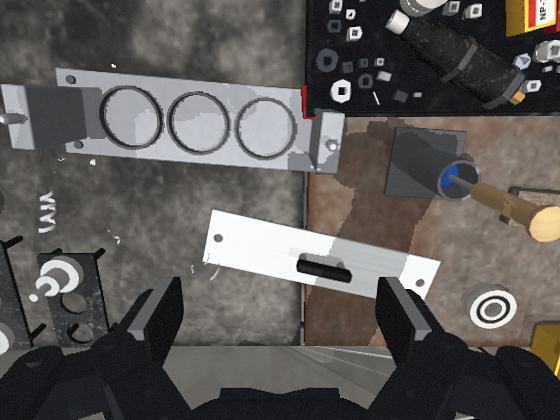

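The wrist view shows nests at about (131,118), (199,123) and (265,128), and pins at (5,117) and (333,145). The cover holes are at (218,238) and (420,283), and the holder mouth is at (459,180).

```bash
cat >> h.py <<'E'
def blob(g,u,v,w,thr,dark=True):
    """centroid of dark (or bright) pixels in a window"""
    u,v=int(u),int(v); s=g[v-w:v+w+1,u-w:u+w+1].astype(float)
    m=np.clip(thr-s,0,None) if dark else np.clip(s-thr,0,None)
    y,x=np.mgrid[-w:w+1,-w:w+1]; return u+(m*x).sum()/m.sum(),v+(m*y).sum()/m.sum()
E
python3 - <<'E'
from h import *
np.set_printoptions(precision=4,suppress=True)
C=cam('wrist'); g=cv2.imread('pics/w1.png',0)
for u,v in [(218,238),(420,283)]:
    q=blob(g,u,v,7,150); print('hole',np.array(q),world(C,*q,.004)[:2])
# nests: radial dark edge -> ellipse fit
out=[]
for u,v in [(131,118),(199,123),(265,128)]:
    c0=world(C,u,v,.02); 
    def cost(p):
        a=np.linspace(0,2*np.pi,90); return np.mean([cv2.getRectSubPix(g,(1,1),tuple(map(float,pix(C,[p[0]+r*np.cos(t),p[1]+r*np.sin(t),.02]))))[0,0] for t in a for r in (.0345,.037)])
    best=min(((cost((c0[0]+dx,c0[1]+dy)),dx,dy) for dx in np.arange(-.008,.009,.001) for dy in np.arange(-.008,.009,.001)))
    p=c0[:2]+best[1:]; out.append(p); print('nest',best,p)
print('pins',world(C,333,145,.124)[:2],world(C,5,117,.124)[:2],'yaw',-np.arctan2(out[0][0]-out[2][0],out[0][1]-out[2][1]))
print('holder',world(C,459,180,.095)[:2],'handle',world(C,325,270,.044)[:2])
print('brush top',world(C,545,222,.223)[:2])
for t in ['scrub_brush','steel_block','wood_block','bearing']: pass
E
```

```text
hole [217.4884 237.6781] [ 0.4373 -0.0761]
hole [419.4485 282.3119] [ 0.3657 -0.3688]
nest (np.float64(70.46111111111111), np.float64(0.0), np.float64(0.0)) [0.6007 0.0146]
nest (np.float64(87.12777777777778), np.float64(-0.001), np.float64(0.0)) [ 0.5941 -0.0662]
nest (np.float64(102.65555555555555), np.float64(-0.001), np.float64(0.0)) [ 0.5882 -0.1459]
pins [ 0.5832 -0.2132] [0.6076 0.0823] yaw -0.07791027694084292
holder [ 0.5422 -0.3511] handle [ 0.408  -0.2234]
brush top [ 0.5441 -0.3446]
```

>>> send_rows(
  motion="-1 -5 -25 0 0; -1 -5 -25 0 0; -1 -5 -25 0 0; -1 -5 -25 0 0; -1 -5 -25 0 0",
)

```text
clock: 2.85
eef_pos: [0.4985, 0.0339, 0.2994]
tool_rot: [1.0, 0.026, -0.0, -0.014]
ft_force: [0.6, -0.1, -0.4]
grip_width: 0.0853
grasp_force: 0.0
```

>>> send_rows(
  motion="-1 0 -20 0 0; -1 0 -20 0 0; -1 0 -20 0 0; -1 0 -20 0 0; -1 0 -20 0 0",
)

```text
clock: 3.35
eef_pos: [0.5051, 0.0788, 0.3034]
tool_rot: [0.998, 0.058, -0.003, -0.033]
ft_force: [-0.2, 0.1, -0.1]
grip_width: 0.0852
grasp_force: 0.0
```

>>> send_rows(
  motion="-1 0 0 0 0; -1 0 0 0 0; -1 0 0 0 0",
)

```text
clock: 3.65
eef_pos: [0.5046, 0.079, 0.3034]
tool_rot: [0.998, 0.058, -0.003, -0.033]
ft_force: [0.3, -0.0, 0.2]
grip_width: 0.0857
grasp_force: 0.0
```

```bash
python3 - <<'E'
from h import *
np.set_printoptions(precision=3,suppress=True)
im,C=snap('wrist','w2.png'); T=tool(); print(T)
for t in ['pot_white','pot_yellow','pot_red']:
    for b in boxes_of('wrist',t)[:4]: print(t,round(b['conf'],2),np.round(b['rect'],1))
E
```

```text
[[ 0.993  0.116 -0.01   0.505]
 [ 0.117 -0.991  0.065  0.079]
 [-0.002 -0.066 -0.998  0.303]
 [ 0.     0.     0.     1.   ]]
pot_white 0.76 [ 43.7 140.8  86.2  58.7]
pot_white 0.31 [141.6 159.6  86.6  62.4]
pot_yellow 0.89 [28.6 11.5 55.7 23. ]
pot_yellow 0.79 [ 97.8  35.2 101.5  69.2]
pot_yellow 0.66 [ 69.5 278.6  79.9  71.1]
pot_red 0.83 [142.  160.6  82.8  62.2]
pot_red 0.17 [419.6 101.2 280.9 143.7]
```

View pics/w2.png

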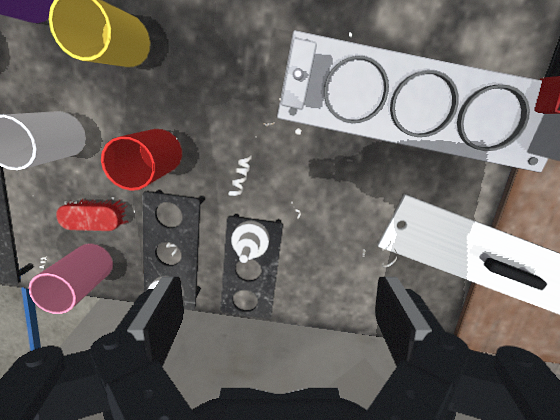

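The picture shows the yellow pot's mouth at (80,28), red at (131,163), white at (12,142) and pink at (52,292). The tool tilted and the arm stopped short, so I'll check the joints.

```bash
python3 - <<'E'
from h import *
np.set_printoptions(precision=4,suppress=True)
print(bot.get_obs()['joint_pos'], tool())
C=cam('wrist')
for n,u,v in [('y',80,28),('r',131,163),('w',10,142),('pink',52,292)]: print(n,world(C,u,v,.09)[:2])
print('hole1',world(C,401,225,.004)[:2])
for u,v in [(357,90),(424,104),(493,118)]: print('nest',world(C,u,v,.02)[:2])
print('pin',world(C,297,74,.124)[:2])
E
```

```text
[0.1165 0.2456 0.1959 1.5232 0.0663 3.1406] [[ 0.9931  0.1169 -0.0097  0.5046]
 [ 0.1173 -0.9909  0.0655  0.0793]
 [-0.002  -0.0662 -0.9978  0.3035]
 [ 0.      0.      0.      1.    ]]
y [0.622  0.3007]
r [0.4961 0.2555]
w [0.5014 0.3874]
pink [0.3156 0.3611]
hole1 [ 0.4366 -0.0769]
nest [0.6003 0.0177]
nest [ 0.5938 -0.0618]
nest [ 0.5874 -0.1427]
pin [0.6047 0.0872]
```

>>> send_rows(
  motion="-1 0 0 0 -0.75; -1 0 0 0 -0.75; -1 0 0 0 -0.75; -1 0 0 0 -0.75; -1 0 0 0 -0.75",
)

```text
clock: 4.35
eef_pos: [0.5046, 0.0794, 0.3036]
tool_rot: [0.906, 0.423, 0.01, -0.032]
ft_force: [-0.1, 0.4, -0.7]
grip_width: 0.0855
grasp_force: 0.0
```

```bash
python3 - <<'E'
from h import *
np.set_printoptions(precision=4,suppress=True)
print(bot.get_obs()['joint_pos'], tool())
E
```

```text
[0.1168 0.2455 0.1959 1.5231 0.0663 2.3844] [[ 0.6421  0.7666 -0.0096  0.5046]
 [ 0.7654 -0.6403  0.0656  0.0794]
 [ 0.0441 -0.0495 -0.9978  0.3036]
 [ 0.      0.      0.      1.    ]]
```

The move pushed j6 to its upper limit, which left a 3.8° sideways tilt. I'll unwind to j6's lower limit and push the opposite way there to cancel it.

>>> send_rows(
  motion="-1 0 0 0 -0.75; -1 0 0 0 -0.75; -1 0 0 0 -0.75; -1 0 0 0 -0.75; -1 0 0 0 -0.75",
)

```text
clock: 4.85
eef_pos: [0.5046, 0.0794, 0.3036]
tool_rot: [0.688, 0.725, 0.02, -0.026]
ft_force: [-0.2, 0.8, 0.1]
grip_width: 0.0852
grasp_force: 0.0
```

>>> send_rows(
  motion="-1 0 0 0 -0.75; -1 0 0 0 -0.75; -1 0 0 0 -0.75; -1 0 0 0 -0.75; -1 0 0 0 -0.75",
)

```text
clock: 5.35
eef_pos: [0.5046, 0.0794, 0.3036]
tool_rot: [0.374, 0.927, 0.029, -0.017]
ft_force: [-0.1, 0.4, 0.4]
grip_width: 0.0856
grasp_force: 0.0
```

>>> send_rows(
  motion="-1 0 0 0 -0.75; -1 0 0 0 -0.75; -1 0 0 0 -0.75; -1 0 0 0 -0.75; -1 0 0 0 -0.75",
)

```text
clock: 5.85
eef_pos: [0.5046, 0.0794, 0.3036]
tool_rot: [0.009, 0.999, 0.033, -0.005]
ft_force: [0.6, 0.4, -1.7]
grip_width: 0.0857
grasp_force: 0.0
```

>>> send_rows(
  motion="-1 0 0 0 -0.75; -1 0 0 0 -0.75; -1 0 0 0 -0.75; -1 0 0 0 -0.75; -1 0 0 0 -0.75",
)

```text
clock: 6.35
eef_pos: [0.5046, 0.0794, 0.3036]
tool_rot: [-0.358, 0.933, 0.032, 0.007]
ft_force: [1.1, 0.3, -0.4]
grip_width: 0.0855
grasp_force: 0.0
```

>>> send_rows(
  motion="-1 0 0 0 -0.75; -1 0 0 0 -0.75; -1 0 0 0 -0.75; -1 0 0 0 -0.75; -1 0 0 0 -0.75",
)

```text
clock: 6.85
eef_pos: [0.5046, 0.0794, 0.3036]
tool_rot: [-0.675, 0.737, 0.027, 0.019]
ft_force: [1.3, 1.0, 0.4]
grip_width: 0.0852
grasp_force: 0.0
```

>>> send_rows(
  motion="-1 0 0 0 -0.75; -1 0 0 0 -0.75; -1 0 0 0 -0.75; -1 0 0 0 -0.75; -1 0 0 0 -0.75",
)

```text
clock: 7.35
eef_pos: [0.5046, 0.0794, 0.3036]
tool_rot: [0.898, -0.439, -0.019, -0.027]
ft_force: [-1.1, 0.6, -0.1]
grip_width: 0.0853
grasp_force: 0.0
```

>>> send_rows(
  motion="-1 0 0 0 -0.75; -1 0 0 0 -0.75; -1 0 0 0 -0.75; -1 0 0 0 -0.75; -1 0 0 0 -0.75",
)

```text
clock: 7.85
eef_pos: [0.5046, 0.0794, 0.3035]
tool_rot: [0.996, -0.08, -0.007, -0.032]
ft_force: [0.3, -0.5, -0.6]
grip_width: 0.0851
grasp_force: 0.0
```

```bash
python3 - <<'E'
from h import *
np.set_printoptions(precision=4,suppress=True)
print(bot.get_obs()['joint_pos'], tool())
E
```

```text
[ 0.1168  0.2455  0.1959  1.5231  0.0663 -2.8656] [[ 0.9872 -0.1589 -0.0097  0.5046]
 [-0.158  -0.9853  0.0656  0.0794]
 [-0.0199 -0.0632 -0.9978  0.3035]
 [ 0.      0.      0.      1.    ]]
```

>>> send_rows(
  motion="-1 0 0 0 -0.275; -1 0 0 0 -0.275; -1 0 0 0 -0.275",
)

```text
clock: 8.15
eef_pos: [0.5046, 0.0794, 0.3036]
tool_rot: [0.998, 0.054, -0.003, -0.033]
ft_force: [0.7, 0.8, -0.4]
grip_width: 0.0855
grasp_force: 0.0
```

>>> send_rows(
  motion="-1 0 10 0 0; -1 0 10 0 0; -1 0 10 0 0",
)

```text
clock: 8.45
eef_pos: [0.5128, 0.033, 0.2968]
tool_rot: [1.0, 0.022, -0.002, -0.015]
ft_force: [-0.2, 0.3, -1.0]
grip_width: 0.0854
grasp_force: 0.0
```

```bash
python3 - <<'E'
from h import *
np.set_printoptions(precision=4,suppress=True)
print(bot.get_obs()['joint_pos'], tool())
E
```

```text
[ 0.046   0.2547  0.192   1.512   0.0311 -3.14  ] [[ 0.999   0.0443 -0.0054  0.5128]
 [ 0.0444 -0.9985  0.0309  0.033 ]
 [-0.004  -0.0311 -0.9995  0.2968]
 [ 0.      0.      0.      1.    ]]
```

>>> send_rows(
  motion="-1 0 10 0 0; -1 0 10 0 0; -1 0 10 0 0",
)

```text
clock: 8.75
eef_pos: [0.5182, -0.0104, 0.2939]
tool_rot: [1.0, -0.009, -0.002, 0.002]
ft_force: [-0.4, 0.4, 0.1]
grip_width: 0.0854
grasp_force: 0.0
```

```bash
python3 - <<'E'
from h import *
np.set_printoptions(precision=4,suppress=True)
print(bot.get_obs()['joint_pos'], tool())
E
```

```text
[-0.0178  0.265   0.1985  1.5092 -0.0039 -3.1404] [[ 0.9998 -0.019  -0.0049  0.5182]
 [-0.019  -0.9998 -0.0038 -0.0104]
 [-0.0048  0.0039 -1.      0.2939]
 [ 0.      0.      0.      1.    ]]
```

>>> send_rows(
  motion="-1 -2 -24 2 0.74; -1 -2 -24 2 0.74; -1 -2 -24 2 0.74; -1 -2 -24 2 0.74; -1 -2 -24 2 0.74",
)

```text
clock: 9.25
eef_pos: [0.5031, 0.2171, 0.2745]
tool_rot: [0.939, -0.344, -0.002, 0.002]
ft_force: [0.2, -0.3, 0.1]
grip_width: 0.0854
grasp_force: 0.0
```

>>> send_rows(
  motion="-1 0 0 0 0.74; -1 0 0 0 0.74; -1 0 0 0 0.74; -1 0 0 0 0.74; -1 0 0 0 0.74",
)

```text
clock: 9.75
eef_pos: [0.5033, 0.2157, 0.2744]
tool_rot: [0.751, -0.66, -0.001, 0.003]
ft_force: [-0.1, 0.1, -0.2]
grip_width: 0.0852
grasp_force: 0.0
```

>>> send_rows(
  motion="-1 0 0 0 0.15; -1 0 0 0 0.15; -1 0 0 0 0.15; -1 0 0 0 0.15",
)

```text
clock: 10.15
eef_pos: [0.5034, 0.2152, 0.2745]
tool_rot: [-0.703, 0.712, 0.0, -0.003]
ft_force: [0.6, 0.2, -0.2]
grip_width: 0.0852
grasp_force: 0.0
```

```bash
cat >> h.py <<'E'
def to(x,y,z,phi=None,T=None):
    """cm shift in tool axes (and twist) to bring TCP to world x,y,z with tool-x heading phi"""
    T=tool() if T is None else T; d=T[:3,:3].T@(np.array([x,y,z])-T[:3,3])*100
    h=np.arctan2(T[1,0],T[0,0]); tw=0 if phi is None else -((phi-h+np.pi)%(2*np.pi)-np.pi)
    return np.round([*d,tw],3)
E
python3 - <<'E'
from h import *
np.set_printoptions(precision=4,suppress=True)
print(bot.get_obs()['joint_pos'], tool())
im,C=snap('wrist','w3.png')
for t in ['pot_white','pot_yellow','pot_red','scrub_brush','oil_bottle']:
    for b in boxes_of('wrist',t)[:4]: print(t,round(b['conf'],2),np.round(b['rect'],1),fitcyl([(C,np.array(b['rect']))],.03,0,.09))
E
```

```text
[ 0.4048  0.329   0.2366  1.4843 -0.0016 -1.1531] [[-0.0129 -0.9999 -0.0048  0.5034]
 [-0.9999  0.0129 -0.0038  0.2152]
 [ 0.0038  0.0048 -1.      0.2745]
 [ 0.      0.      0.      1.    ]]
pot_white 0.62 [283.9 310.8  51.3  81.6] (array([0.4998, 0.3906]), np.float64(5.684341886080802e-14))
pot_yellow 0.82 [178.5 329.1  30.6  79.6] (array([0.6324, 0.416 ]), np.float64(5.684341886080802e-14))
pot_yellow 0.8 [434.3 289.6  77.4  82.1] (array([0.3155, 0.362 ]), np.float64(5.684341886080802e-14))
pot_yellow 0.66 [176.3 248.2  66.6  76.7] (array([0.6226, 0.3008]), np.float64(2.842170943040401e-14))
pot_yellow 0.49 [282.9 311.7  55.5  81.4] (array([0.5009, 0.392 ]), np.float64(5.684341886080802e-14))
pot_red 0.56 [288.6 214.9  63.9  77. ] (array([0.4938, 0.2605]), np.float64(0.0))
pot_red 0.4 [176.  248.4  69.4  79. ] (array([0.6229, 0.3011]), np.float64(2.842170943040401e-14))
pot_red 0.21 [213.6 374.6  59.6  69.5] (array([0.5927, 0.4909]), np.float64(7.389644451905042e-13))
scrub_brush 0.95 [359.4 270.5  29.8  61.8] (array([0.4097, 0.3341]), np.float64(0.0))
oil_bottle 0.98 [217.3 372.9  59.2  67.5] (array([0.5875, 0.4881]), np.float64(7.958078640513122e-13))
```

View pics/w3.png

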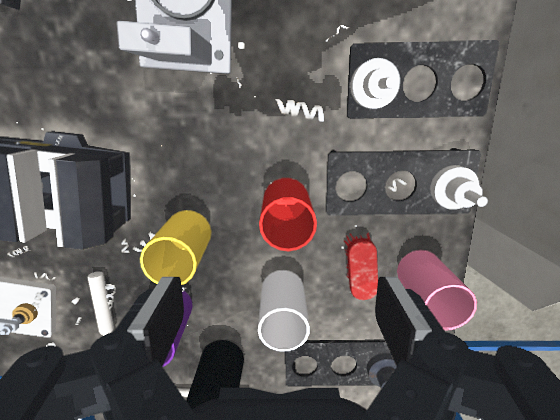

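The red rim is at (288,222), yellow at (169,260) and white at (284,329), with the vise's right edge at (130,150–245). I'll take red first.

```bash
python3 - <<'E'
from h import *
np.set_printoptions(precision=4,suppress=True)
C=cam('wrist')
for n,u,v in [('r',288,222),('y',169,260),('w',284,329)]: print(n,world(C,u,v,.09)[:2])
for u,v in [(130,150),(130,220),(95,247)]: print('vise',world(C,u,v,.05)[:2])
T=tool(); print('red above',to(.494,.259,.18,-1.649),'rows then down')
E
```

```text
r [0.4946 0.2561]
y [0.6223 0.2974]
w [0.5    0.3881]
vise [0.6628 0.1857]
vise [0.6753 0.2657]
vise [0.7212 0.2988]
red above [-4.423  0.967  9.438  0.063] rows then down
```

>>> send_rows(
  motion="-1 -4.3 0.95 9 0.063; -1 -4.3 0.95 9 0.063; -1 -4.3 0.95 9 0.063; -1 -4.3 0.95 9 0.063",
)

```text
clock: 10.85
eef_pos: [0.4936, 0.2576, 0.1838]
tool_rot: [-0.679, 0.734, 0.0, -0.004]
ft_force: [-0.1, 0.3, -0.2]
grip_width: 0.0856
grasp_force: 0.0
```

>>> send_rows(
  motion="-1 0 0 4 0; -1 0 0 8 0; -1 0 0 12 0; -1 0 0 13.7 0; -1 0 0 13.7 0",
)

```text
clock: 11.35
eef_pos: [0.4937, 0.2562, 0.0469]
tool_rot: [-0.679, 0.735, 0.0, -0.004]
ft_force: [-0.3, -0.2, 0.6]
grip_width: 0.0855
grasp_force: 0.0
```

>>> send_rows(
  motion="1 0 0 0 0; 1 0 0 0 0; 1 0 0 0 0; 1 0 0 0 0; 1 0 0 0 0",
)

```text
clock: 11.85
eef_pos: [0.4958, 0.2582, 0.0506]
tool_rot: [-0.679, 0.734, -0.001, -0.0]
ft_force: [-1.2, -0.3, 5.9]
grip_width: 0.0584
grasp_force: 63.9
```

>>> send_rows(
  motion="1 0 0 0 0; 1 0 0 0 0; 1 0 0 0 0; 1 0 0 0 0; 1 0 0 0 0",
)

```text
clock: 12.35
eef_pos: [0.4958, 0.2582, 0.0507]
tool_rot: [-0.679, 0.734, -0.001, -0.0]
ft_force: [-0.5, -1.3, 6.3]
grip_width: 0.0581
grasp_force: 63.9
```

>>> send_rows(
  motion="1 0 0 -5 0; 1 0 0 -10 0; 1 0 0 -15 0; 1 0 0 -15 0",
)

```text
clock: 12.75
eef_pos: [0.499, 0.2603, 0.2075]
tool_rot: [-0.679, 0.734, -0.002, 0.006]
ft_force: [1.1, 0.6, -0.8]
grip_width: 0.0586
grasp_force: 65.5
```

>>> send_rows(
  motion="1 4.6 -2.5 0 0; 1 9.2 -5 0 0; 1 13.8 -7.5 0 0; 1 18.4 -10 0 0; 1 23.1 -12.5 0 0",
)

```text
clock: 13.25
eef_pos: [0.5966, 0.0276, 0.1988]
tool_rot: [-0.679, 0.734, -0.001, -0.002]
ft_force: [0.6, 0.6, -0.8]
grip_width: 0.0585
grasp_force: 65.4
```

>>> send_rows(
  motion="1 0 0 0 0; 1 0 0 0 0; 1 0 0 0 0",
)

```text
clock: 13.55
eef_pos: [0.5955, 0.0301, 0.1981]
tool_rot: [-0.679, 0.734, 0.0, -0.003]
ft_force: [-0.1, 0.6, -1.4]
grip_width: 0.0582
grasp_force: 65.3
```

```bash
python3 - <<'E'
from h import *
np.set_printoptions(precision=4,suppress=True)
print(tool()); im,C=snap('wrist','w4.png'); print(to(.6005,.016,.06,-1.649))
E
```

```text
[[-0.0774 -0.997  -0.0045  0.5955]
 [-0.997   0.0774 -0.0035  0.0301]
 [ 0.0039  0.0043 -1.      0.1981]
 [ 0.      0.      0.      1.    ]]
[ 1.362 -0.681 13.813  0.002]
```

View pics/w4.png

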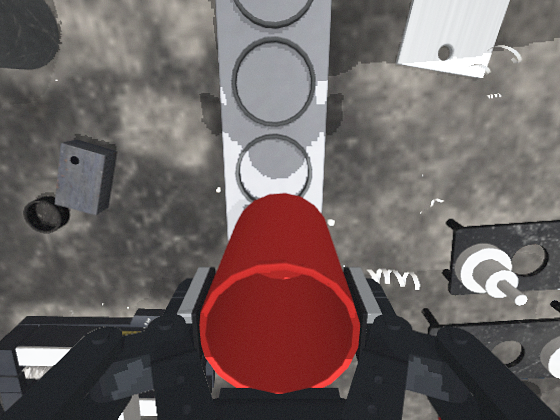

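The held pot's mouth is at (281,328), nest_0 at about (274,172) and nest_1 at (274,82). I'll use these to work out the offset.

```bash
cat >> h.py <<'E'
def fitnest(g,C,c0,z=.02,s=.006,rs=(.034,.0375)):
    a=np.linspace(0,2*np.pi,72,endpoint=False)
    def cost(p): return np.mean([cv2.getRectSubPix(g,(1,1),tuple(map(float,pix(C,[p[0]+r*np.cos(t),p[1]+r*np.sin(t),z]))))[0,0] for t in a for r in rs])
    gr=np.arange(-s,s+1e-4,.001); return np.array(min((cost((c0[0]+i,c0[1]+j)),c0[0]+i,c0[1]+j) for i in gr for j in gr))
E
python3 - <<'E'
from h import *
np.set_printoptions(precision=4,suppress=True)
C=cam('wrist'); g=cv2.imread('pics/w4.png',0)
print('mouth',world(C,281,328,.239),'TCP',tool()[:3,3])
print('n1',fitnest(g,C,world(C,274,82,.02)),'n0',world(C,274,172,.02))
hsv=cv2.cvtColor(cv2.imread('pics/w4.png'),cv2.COLOR_BGR2HSV); m=((hsv[:,:,1]>150)&((hsv[:,:,0]<8)|(hsv[:,:,0]>172))).astype(np.uint8)
ys,xs=np.nonzero(m); print('red bbox',xs.min(),xs.max(),ys.min(),ys.max())
T=tool()
for dy in (-.004,0,.004):
  for dx in (-.004,0,.004): print(dx,dy,cylbox(C,.5955+dx,.0301+dy,.03,.149,.239))
E
```

```text
mouth [0.5954 0.0273 0.239 ] TCP [0.5954 0.0306 0.1981]
n1 [99.7639  0.5936 -0.0614] n0 [0.5992 0.0173 0.02  ]
red bbox 37 440 194 419
-0.004 -0.004 [291.5091 286.3814 167.7658 207.789 ]
0 -0.004 [280.2799 286.9678 167.5853 207.9308]
0.004 -0.004 [269.1045 287.5573 167.5223 208.0805]
-0.004 0 [292.2278 293.7277 166.0865 209.2573]
0 0 [281.1115 294.3057 165.9086 209.3943]
0.004 0 [270.0521 294.8869 165.8413 209.5394]
-0.004 0.004 [292.9328 300.9613 164.4462 210.6711]
0 0.004 [281.9266 301.531  164.2709 210.8035]
0.004 0.004 [270.9774 302.1041 164.2057 210.944 ]
```

>>> send_rows(
  motion="1 1.1 -0.55 0 0; 1 1.1 -0.55 4 0; 1 1.1 -0.55 8 0; 1 1.1 -0.55 11 0; 1 1.1 -0.55 11 0",
)

```text
clock: 14.1
eef_pos: [0.5958, 0.0179, 0.0829]
tool_rot: [-0.679, 0.734, 0.003, -0.007]
ft_force: [-0.6, 0.2, -2.2]
grip_width: 0.0583
grasp_force: 65.3
```

>>> send_rows(
  motion="1 0 0 1 0; 1 0 0 2 0; 1 0 0 2.8 0; 1 0 0 2.8 0; 1 0 0 2.8 0",
)

```text
clock: 14.6
eef_pos: [0.6, 0.0174, 0.0602]
tool_rot: [-0.679, 0.734, -0.0, -0.003]
ft_force: [0.1, 0.1, -1.5]
grip_width: 0.0586
grasp_force: 65.3
```

>>> send_rows(
  motion="1 0 0 0.5 0; 1 0 0 0.5 0; 1 0 0 0.5 0",
)

```text
clock: 14.9
eef_pos: [0.6008, 0.0174, 0.0586]
tool_rot: [-0.679, 0.734, -0.001, -0.002]
ft_force: [-5.6, 0.2, 14.1]
grip_width: 0.0588
grasp_force: 66.5
```

>>> send_rows(
  motion="1 0 0 0.5 0; 1 0 0 0.5 0; 1 0 0 0.5 0",
)

```text
clock: 15.2
eef_pos: [0.6007, 0.0173, 0.0584]
tool_rot: [-0.679, 0.734, -0.002, -0.001]
ft_force: [-15.6, 0.0, 38.2]
grip_width: 0.0583
grasp_force: 68.7
```

Contact at TCP z 0.0587 matches the 0.0507 grasp height plus the 8 mm base, so the pot is in the nest. I'll relieve the force, release, and go for yellow.

>>> send_rows(
  motion="1 0 0 -0.8 0; 1 0 0 -0.8 0; -1 0 0 -0.8 0; -1 0 0 -0.8 0; -1 0 0 -0.8 0",
)

```text
clock: 15.7
eef_pos: [0.5993, 0.0174, 0.0568]
tool_rot: [-0.679, 0.734, 0.001, -0.004]
ft_force: [0.0, 0.3, 0.4]
grip_width: 0.0856
grasp_force: 0.0
```

>>> send_rows(
  motion="-1 0 0 0 0; -1 0 0 0 0; -1 0 0 -4 0; -1 0 0 -9 0; -1 0 0 -14 0",
)

```text
clock: 16.2
eef_pos: [0.5997, 0.018, 0.1985]
tool_rot: [-0.679, 0.734, 0.001, -0.004]
ft_force: [0.5, -0.6, 0.2]
grip_width: 0.0855
grasp_force: 0.0
```

>>> send_rows(
  motion="-1 -4.6 0 0 0; -1 -9.2 0 0 0; -1 -13.8 0 0 0; -1 -18.4 0 0 0; -1 -21 0 0 0",
)

```text
clock: 16.7
eef_pos: [0.6164, 0.2311, 0.1965]
tool_rot: [-0.68, 0.733, 0.001, -0.003]
ft_force: [0.6, 0.0, -0.2]
grip_width: 0.0855
grasp_force: 0.0
```

>>> send_rows(
  motion="-1 0 0 0 0; -1 0 0 0 0; -1 0 0 0 0",
)

```text
clock: 17.0
eef_pos: [0.6167, 0.2263, 0.1967]
tool_rot: [-0.679, 0.735, 0.0, -0.003]
ft_force: [0.5, -0.5, 0.5]
grip_width: 0.0856
grasp_force: 0.0
```

```bash
python3 - <<'E'
from h import *
np.set_printoptions(precision=4,suppress=True)
print(tool(),bot.get_obs()['joint_pos']); im,C=snap('wrist','w5.png')
for t in ['pot_yellow','pot_white']:
    for b in boxes_of('wrist',t)[:4]: print(t,round(b['conf'],2),np.round(b['rect'],1),fitcyl([(C,np.array(b['rect']))],.03,0,.09))
print(to(.6225,.3,.18,-1.649))
E
```

```text
[[-0.0791 -0.9969 -0.0052  0.6167]
 [-0.9969  0.0791 -0.0046  0.2263]
 [ 0.005   0.0048 -1.      0.1967]
 [ 0.      0.      0.      1.    ]] [ 0.3528  0.5826  0.4315  1.4262 -0.0025 -1.1388]
pot_yellow 0.85 [251.6 353.5  66.5  84. ] (array([0.6559, 0.3951]), np.float64(2.842170943040401e-14))
pot_yellow 0.68 [545.8 282.8  26.6  59.1] (array([0.3736, 0.3323]), np.float64(2.2737367544323206e-13))
pot_yellow 0.57 [278.4 272.2  70.4 100.9] (array([0.6234, 0.3013]), np.float64(1.1368683772161603e-13))
pot_white 0.57 [434.4 310.   77.   72.4] (array([0.4761, 0.3557]), np.float64(2.8421709430404007e-12))
[-7.44   0.037  1.68  -0.002]
```

View pics/w5.png

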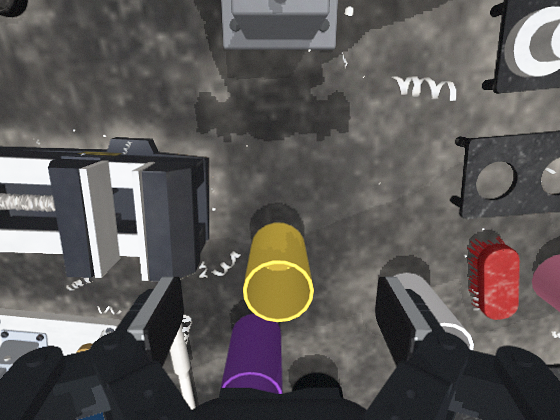

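Yellow's mouth is at (279,291) and the vise corner at (208,275), close to one finger. I'll turn the grasp 0.35 rad away from the vise.

>>> send_rows(
  motion="-1 -4 -0.05 0 -0.15; -1 -7.5 -0.05 0 -0.3; -1 -7.5 -0.05 0 -0.35; -1 -7.5 -0.05 0 -0.35; -1 -7.5 -0.05 0 -0.35",
)

```text
clock: 17.65
eef_pos: [0.6233, 0.301, 0.1967]
tool_rot: [0.796, -0.606, -0.001, 0.003]
ft_force: [-1.2, 0.1, -0.6]
grip_width: 0.0853
grasp_force: 0.0
```

```bash
python3 - <<'E'
from h import *
print(to(.6232,.3005,.047))
E
```

```text
[-0.    -0.059 14.968  0.   ]
```

>>> send_rows(
  motion="-1 0 0 5 0; -1 0 0 10 0; -1 0 0 14 0; -1 0 0 15 0; -1 0 0 15 0",
)

```text
clock: 18.15
eef_pos: [0.6214, 0.2998, 0.045]
tool_rot: [0.796, -0.606, -0.002, 0.005]
ft_force: [0.9, 0.1, 0.7]
grip_width: 0.0855
grasp_force: 0.0
```

>>> send_rows(
  motion="1 0 0 0 0; 1 0 0 0 0; 1 0 0 0 0; 1 0 0 0 0; 1 0 0 0 0",
)

```text
clock: 18.65
eef_pos: [0.6246, 0.3024, 0.0507]
tool_rot: [0.796, -0.605, 0.001, 0.0]
ft_force: [-2.9, -1.2, 5.3]
grip_width: 0.0593
grasp_force: 64.7
```

>>> send_rows(
  motion="1 0 0 0 0; 1 0 0 -5 0; 1 0 0 -10 0; 1 0 0 -15 0; 1 0 0 -15 0",
)

```text
clock: 19.15
eef_pos: [0.6276, 0.3043, 0.2087]
tool_rot: [0.796, -0.605, 0.004, -0.006]
ft_force: [1.4, 0.3, 0.5]
grip_width: 0.0597
grasp_force: 65.6
```

```bash
python3 - <<'E'
from h import *
print(tool()[:3,3],to(.594,-.062,.1967,-1.649),bot.get_obs()['joint_pos'])
E
```

```text
[0.62755222 0.30434527 0.20873464] [34.389 13.085  0.983  0.35 ] [ 0.45220619  0.655522    0.58868247  1.4898941  -0.00150083 -1.39048303]
```

>>> send_rows(
  motion="1 3.5 1.25 0 0.1; 1 7 2.5 0 0.2; 1 10.5 3.75 0 0.3; 1 14 5 0 0.35; 1 17.1 6.25 0 0.35",
)

```text
clock: 19.65
eef_pos: [0.6089, 0.119, 0.1982]
tool_rot: [-0.678, 0.735, -0.0, -0.002]
ft_force: [-0.4, -0.6, -1.3]
grip_width: 0.0596
grasp_force: 65.5
```

>>> send_rows(
  motion="1 4 0 0 0; 1 8 0 0 0; 1 12 0 0 0; 1 16 0 0 0; 1 18.2 0 0 0",
)

```text
clock: 20.15
eef_pos: [0.5944, -0.064, 0.1991]
tool_rot: [-0.678, 0.735, -0.001, -0.003]
ft_force: [0.8, 1.1, -1.9]
grip_width: 0.0589
grasp_force: 65.5
```

>>> send_rows(
  motion="1 0 0 0 0; 1 0 0 0 0; 1 0 0 0 0",
)

```text
clock: 20.45
eef_pos: [0.5949, -0.0599, 0.1985]
tool_rot: [-0.679, 0.734, 0.0, -0.003]
ft_force: [-0.5, -0.0, -1.6]
grip_width: 0.0595
grasp_force: 65.5
```

```bash
python3 - <<'E'
from h import *
np.set_printoptions(precision=4,suppress=True)
T=tool();print(T); im,C=snap('wrist','w6.png')
hsv=cv2.cvtColor(im,cv2.COLOR_RGB2HSV); m=((hsv[:,:,1]>120)&(abs(hsv[:,:,0].astype(int)-26)<6)).astype(np.uint8)
n,l,s,c=cv2.connectedComponentsWithStats(m); i=1+np.argmax(s[1:,4]); print('yellow',s[i])
print('model',cylbox(C,T[0,3],T[1,3],.03,T[2,3]-.0495,T[2,3]+.0405))
g=cv2.cvtColor(im,cv2.COLOR_RGB2GRAY)
print('n2',fitnest(g,C,(.588,-.144,.02)))
print(to(.594,-.0625,.06))
E
```

```text
[[-0.0769 -0.997  -0.004   0.5949]
 [-0.997   0.0769 -0.0036 -0.0599]
 [ 0.0039  0.0037 -1.      0.1985]
 [ 0.      0.      0.      1.    ]]
yellow [  197   191   164   203 24515]
model [281.4899 294.6852 165.1859 208.8817]
n2 [79.1597  0.587  -0.145 ]
[ 0.238  0.01  13.839  0.   ]
```

View pics/w6.png

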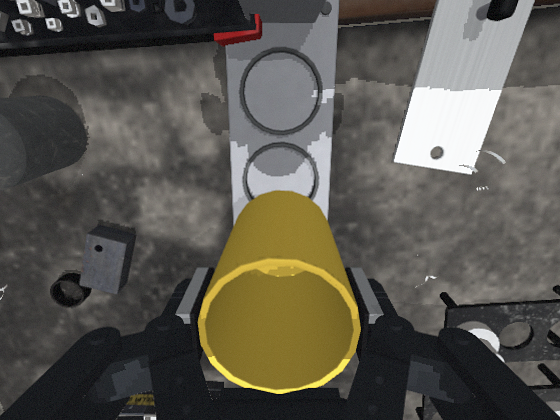

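The held yellow pot's mouth is centred at (279,325), with nest_1 under it at (281,178) and nest_2 at (280,92). Lowering.

>>> send_rows(
  motion="1 0.2 0.15 4 0; 1 0.2 0.15 8 0; 1 0.2 0.15 11 0; 1 0.2 0.15 11 0; 1 0.2 0.15 11 0",
)

```text
clock: 21.0
eef_pos: [0.5926, -0.0621, 0.0884]
tool_rot: [-0.68, 0.734, 0.0, -0.003]
ft_force: [-0.4, 0.2, -0.5]
grip_width: 0.0594
grasp_force: 65.5
```

>>> send_rows(
  motion="1 0 0 1 0; 1 0 0 2 0; 1 0 0 3 0; 1 0 0 3 0; 1 0 0 3 0",
)

```text
clock: 21.5
eef_pos: [0.5925, -0.0633, 0.0583]
tool_rot: [-0.679, 0.734, 0.0, -0.003]
ft_force: [0.1, 0.3, 0.6]
grip_width: 0.0593
grasp_force: 64.6
```

>>> send_rows(
  motion="-1 0 0 0 0; -1 0 0 0 0; -1 0 0 0 0; -1 0 0 0 0; -1 0 0 0 0",
)

```text
clock: 22.0
eef_pos: [0.5923, -0.0633, 0.0581]
tool_rot: [-0.679, 0.734, 0.0, -0.003]
ft_force: [0.6, -0.3, -0.5]
grip_width: 0.0853
grasp_force: 0.0
```

>>> send_rows(
  motion="-1 0 0 -5 0; -1 0 0 -10 0; -1 0 0 -14 0; -1 0 0 -15 0; -1 0 0 -15 0",
)

```text
clock: 22.5
eef_pos: [0.5945, -0.0628, 0.2108]
tool_rot: [-0.679, 0.734, -0.002, -0.001]
ft_force: [-0.0, 0.0, -0.1]
grip_width: 0.0854
grasp_force: 0.0
```

>>> send_rows(
  motion="-1 -4.4 1.2 0 0; -1 -8.8 2.4 0 0; -1 -13.2 3.6 0 0; -1 -17.6 4.8 0 0; -1 -22 6 0 0",
)

```text
clock: 23.0
eef_pos: [0.5485, 0.1625, 0.2047]
tool_rot: [-0.679, 0.734, 0.001, -0.005]
ft_force: [0.7, -0.0, 0.1]
grip_width: 0.0852
grasp_force: 0.0
```

>>> send_rows(
  motion="-1 -4 1.3 0 0; -1 -8 2.6 0 0; -1 -12 3.9 0 0; -1 -16 5.2 0 0; -1 -18 6.5 0 0",
)

```text
clock: 23.5
eef_pos: [0.4977, 0.3483, 0.2036]
tool_rot: [-0.68, 0.733, 0.001, -0.005]
ft_force: [0.0, 0.4, -0.4]
grip_width: 0.0855
grasp_force: 0.0
```

>>> send_rows(
  motion="-1 0 0 0 0; -1 0 0 0 0; -1 0 0 0 0",
)

```text
clock: 23.8
eef_pos: [0.4996, 0.3445, 0.2056]
tool_rot: [-0.679, 0.735, 0.0, -0.004]
ft_force: [-0.1, 1.1, -0.4]
grip_width: 0.0855
grasp_force: 0.0
```

```bash
python3 - <<'E'
from h import *
np.set_printoptions(precision=4,suppress=True)
T=tool();print(T[:3,3]); im,C=snap('wrist','w7.png')
for b in boxes_of('wrist','pot_white')[:3]: print(round(b['conf'],2),np.round(b['rect'],1),(p:=fitcyl([(C,np.array(b['rect']))],.03,0,.09)),to(*p[0],.047,-1.649))
E
```

```text
[0.4996 0.3445 0.2056]
0.84 [300.4 223.2  71.1  91.8] (array([0.4841, 0.3738]), np.float64(0.0)) [-2.883  1.745 15.94  -0.002]
```

View pics/w7.png

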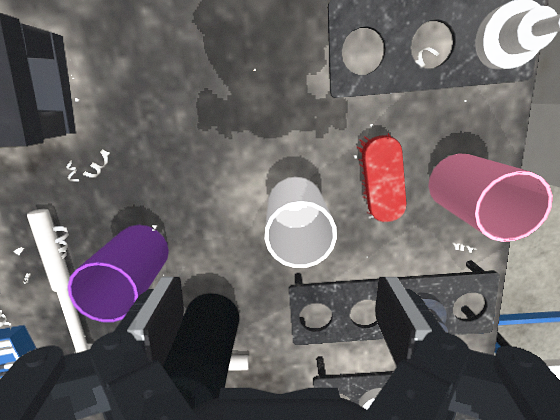

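White has been knocked to about (0.484, 0.374); its mouth is at (300,232). The red scrub brush is at (385,178), lower than the fingers will go. Grasping.

>>> send_rows(
  motion="-1 -2.8 1.7 0 0; -1 -2.8 1.7 4 0; -1 -2.8 1.7 8 0; -1 -2.8 1.7 10 0; -1 -2.8 1.7 10 0",
)

```text
clock: 24.4
eef_pos: [0.4826, 0.3718, 0.103]
tool_rot: [-0.678, 0.735, 0.0, -0.007]
ft_force: [-0.3, -0.1, -0.2]
grip_width: 0.0855
grasp_force: 0.0
```

>>> send_rows(
  motion="-1 0 0 4 0; -1 0 0 5.9 0; -1 0 0 5.9 0; 1 0 0 5.9 0; 1 0 0 5.9 0",
)

```text
clock: 24.9
eef_pos: [0.4857, 0.3753, 0.0505]
tool_rot: [-0.679, 0.734, 0.0, -0.001]
ft_force: [-2.8, -0.1, 3.1]
grip_width: 0.0588
grasp_force: 1.7
```

>>> send_rows(
  motion="1 0 0 0 0; 1 0 0 0 0; 1 0 0 0 0; 1 0 0 0 0; 1 0 0 0 0",
)

```text
clock: 25.4
eef_pos: [0.4857, 0.3756, 0.0508]
tool_rot: [-0.679, 0.734, -0.0, -0.001]
ft_force: [-0.8, 0.3, 5.5]
grip_width: 0.0579
grasp_force: 64.5
```

>>> send_rows(
  motion="1 0 0 -5 0; 1 0 0 -10 0; 1 0 0 -15 0; 1 0 0 -15 0; 1 0 0 -15 0",
)

```text
clock: 25.9
eef_pos: [0.4859, 0.3758, 0.2006]
tool_rot: [-0.679, 0.734, -0.0, -0.0]
ft_force: [0.6, 0.1, -2.4]
grip_width: 0.0574
grasp_force: 65.3
```

```bash
python3 - <<'E'
from h import *
print(tool()[:3,3],to(.5868,-.1445,.2,-1.649),bot.get_obs()['joint_pos'])
E
```

```text
[0.48588239 0.37583383 0.20057671] [ 51.087 -14.121   0.09    0.   ] [ 6.58530088e-01  4.84402620e-01  2.79591859e-01  1.36670722e+00
 -3.09546711e-04 -8.34167908e-01]
```

>>> send_rows(
  motion="1 4.2 -1.2 0 0; 1 8.4 -2.4 0 0; 1 12.6 -3.6 0 0; 1 16.8 -4.8 0 0; 1 21 -6 0 0",
)

```text
clock: 26.4
eef_pos: [0.527, 0.159, 0.1964]
tool_rot: [-0.679, 0.734, 0.001, -0.005]
ft_force: [0.6, 0.6, -1.6]
grip_width: 0.0578
grasp_force: 65.3
```

>>> send_rows(
  motion="1 4.2 -1.2 0 0; 1 8.4 -2.4 0 0; 1 12.6 -3.6 0 0; 1 16.8 -4.8 0 0; 1 21 -6 0 0",
)

```text
clock: 26.9
eef_pos: [0.5704, -0.0547, 0.197]
tool_rot: [-0.679, 0.734, 0.002, -0.004]
ft_force: [0.1, 0.1, -1.0]
grip_width: 0.0579
grasp_force: 65.3
```

>>> send_rows(
  motion="1 4.2 -1 0 0; 1 8.4 -2 0 0; 1 9 -2 0 0; 1 9 -2 0 0; 1 9 -2 0 0",
)

```text
clock: 27.4
eef_pos: [0.5836, -0.1434, 0.1981]
tool_rot: [-0.679, 0.734, 0.002, -0.004]
ft_force: [0.4, 1.1, -1.2]
grip_width: 0.058
grasp_force: 65.1
```

```bash
python3 - <<'E'
from h import *
np.set_printoptions(precision=4,suppress=True)
T=tool();print(T); im,C=snap('wrist','w8.png')
print('model',cylbox(C,T[0,3],T[1,3],.03,T[2,3]-.0495,T[2,3]+.0405))
for b in boxes_of('wrist','pot_white')[:2]: print(b)
print(to(.5868,-.1445,.0585))
E
```

```text
[[-0.0776 -0.997  -0.0077  0.5836]
 [-0.997   0.0776 -0.0026 -0.1434]
 [ 0.0032  0.0075 -1.      0.1981]
 [ 0.      0.      0.      1.    ]]
model [281.8407 294.6631 165.1611 208.9298]
{'rect': [279.5, 287.9, 160.4, 205.7], 'conf': 0.93}
{'rect': [117.2, 313.6, 52.3, 36.9], 'conf': 0.61}
[ 0.108 -0.356 14.044  0.   ]
```

>>> send_rows(
  motion="1 -0.1 -0.25 4 0; 1 -0.1 -0.25 8 0; 1 -0.1 -0.25 11 0; 1 -0.1 -0.25 11 0; 1 -0.1 -0.25 11 0",
)

```text
clock: 28.0
eef_pos: [0.5866, -0.1428, 0.0898]
tool_rot: [-0.68, 0.734, 0.0, -0.003]
ft_force: [0.7, -0.4, -1.1]
grip_width: 0.0578
grasp_force: 65.1
```

>>> send_rows(
  motion="1 0 0 1 0; 1 0 0 2 0; 1 0 0 3 0; 1 0 0 3 0; 1 0 0 3 0",
)

```text
clock: 28.5
eef_pos: [0.5863, -0.1441, 0.0593]
tool_rot: [-0.679, 0.734, 0.0, -0.003]
ft_force: [-0.3, 0.5, -0.7]
grip_width: 0.0578
grasp_force: 63.9
```

>>> send_rows(
  motion="-1 0 0 0 0; -1 0 0 0 0; -1 0 0 0 0; -1 0 0 0 0; -1 0 0 -3 0",
)

```text
clock: 29.0
eef_pos: [0.5832, -0.1432, 0.0856]
tool_rot: [-0.679, 0.734, 0.004, -0.006]
ft_force: [0.2, -0.2, -1.0]
grip_width: 0.0853
grasp_force: 0.0
```

>>> send_rows(
  motion="-1 0 0 -5 0; -1 0 0 -10 0; -1 0 0 -15 0; -1 0 0 -20 0; -1 0 0 -24 0",
)

```text
clock: 29.5
eef_pos: [0.5879, -0.143, 0.3334]
tool_rot: [-0.679, 0.734, -0.001, -0.002]
ft_force: [0.9, 0.3, -0.2]
grip_width: 0.0853
grasp_force: 0.0
```

>>> send_rows(
  motion="-1 5 1 0 0; -1 10 2 0 0; -1 15 2.9 0 0; -1 16 2.9 0 0; -1 16 2.9 0 0",
)

```text
clock: 30.0
eef_pos: [0.5456, -0.3025, 0.3298]
tool_rot: [-0.677, 0.736, 0.0, -0.003]
ft_force: [0.1, 0.3, -0.6]
grip_width: 0.0854
grasp_force: 0.0
```

>>> send_rows(
  motion="-1 0 0 0 0; -1 0 0 0 0; -1 0 0 0 0",
)

```text
clock: 30.3
eef_pos: [0.5471, -0.2985, 0.3305]
tool_rot: [-0.68, 0.733, 0.0, -0.003]
ft_force: [-0.4, 0.3, 0.1]
grip_width: 0.0851
grasp_force: 0.0
```

```bash
python3 - <<'E'
from h import *
np.set_printoptions(precision=4,suppress=True)
T=tool();print(T,bot.get_obs()['joint_pos']); im,C=snap('wrist','w9.png')
for t in ['brush','brush_holder']:
  for b in boxes_of('wrist',t)[:2]: print(t,b)
E
```

```text
[[-0.0755 -0.9971 -0.0045  0.5471]
 [-0.9971  0.0755 -0.0038 -0.2985]
 [ 0.0042  0.0042 -1.      0.3305]
 [ 0.      0.      0.      1.    ]] [-0.4968  0.5025  0.6422  1.7126 -0.0055 -1.9921]
brush {'rect': [283.7, 132.4, 38.0, 49.4], 'conf': 0.67}
brush {'rect': [279.4, 117.4, 65.6, 69.0], 'conf': 0.44}
brush_holder {'rect': [280.8, 117.5, 66.0, 66.2], 'conf': 0.71}
```

View pics/w9.png

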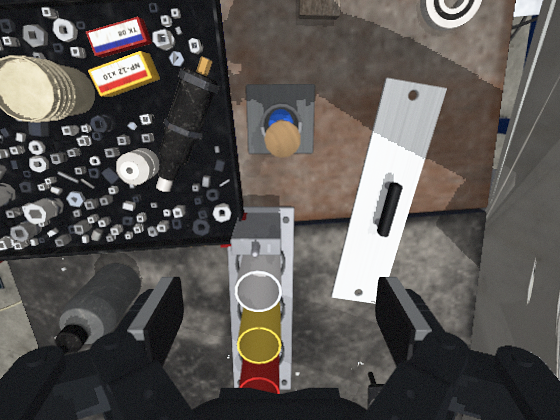

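The pommel is at (283,139), holder mouth about (283,122), cover holes (413,95) and (358,293), white mouth (258,291), and yellow mouth (259,345). All the pots are seated.

```bash
python3 - <<'E'
from h import *
np.set_printoptions(precision=4,suppress=True)
C=cam('wrist'); g=cv2.imread('pics/w9.png',0)
print('pommel',world(C,283,139,.223)[:2],'holder mouth',world(C,282,121,.095)[:2],'foot',world(C,280,120,.006)[:2])
print('foot corners mean',np.mean([world(C,*q,.004)[:2] for q in [(247,86),(313,84),(313,154),(248,155)]],0))
for n,u,v in [('white',258,291),('yellow',259,345)]: print(n,world(C,u,v,.098)[:2])
for u,v in [(413,95),(358,293)]:
    q=blob(g,u,v,7,150); print('hole',np.array(q),world(C,*q,.004)[:2])
print(to(.543,-.347,.19))
E
```

```text
pommel [ 0.5402 -0.3516] holder mouth [ 0.539  -0.3555] foot [ 0.5409 -0.3508]
foot corners mean [ 0.5406 -0.3495]
white [ 0.5848 -0.1489]
yellow [ 0.5914 -0.0659]
hole [412.655   94.6818] [ 0.3654 -0.3689]
hole [358.0459 291.9229] [ 0.4368 -0.0766]
[ 4.742 -0.04  14.077  0.   ]
```

>>> send_rows(
  motion="-1 5.25 0.25 0 0; -1 5.25 0.25 0 0; -1 5.25 0.25 0 0; -1 5.25 0.25 4 0; -1 5.25 0.25 8 0",
)

```text
clock: 30.95
eef_pos: [0.5407, -0.3523, 0.2517]
tool_rot: [-0.679, 0.734, -0.002, -0.002]
ft_force: [-0.0, -1.1, -0.4]
grip_width: 0.0856
grasp_force: 0.0
```

>>> send_rows(
  motion="-1 0 0 4 0; -1 0 0 7.8 0; -1 0 0 7.8 0; -1 0 0 7.8 0",
)

```text
clock: 31.35
eef_pos: [0.5392, -0.3521, 0.1731]
tool_rot: [-0.679, 0.734, 0.001, -0.003]
ft_force: [1.3, -0.5, 0.7]
grip_width: 0.0851
grasp_force: 0.0
```

>>> send_rows(
  motion="1 0 0 0 0; 1 0 0 0 0; 1 0 0 0 0; 1 0 0 0 0; 1 0 0 0 0",
)

```text
clock: 31.85
eef_pos: [0.5396, -0.3534, 0.1738]
tool_rot: [-0.679, 0.734, -0.001, -0.003]
ft_force: [-0.1, -0.1, 4.1]
grip_width: 0.0215
grasp_force: 58.3
```

>>> send_rows(
  motion="1 0 0 0 0; 1 0 0 0 0; 1 0 0 0 0; 1 0 0 0 0; 1 0 0 0 0",
)

```text
clock: 32.35
eef_pos: [0.5396, -0.3534, 0.1737]
tool_rot: [-0.679, 0.734, -0.001, -0.003]
ft_force: [0.2, 0.3, 6.2]
grip_width: 0.0216
grasp_force: 58.2
```

Width 21.6 mm on an 18 mm handle is suspicious. I'll lift and look.

>>> send_rows(
  motion="1 0 0 -4 0; 1 0 0 -8 0; 1 0 0 -12 0; 1 0 0 -16 0; 1 0 0 -16 0",
)

```text
clock: 32.85
eef_pos: [0.5413, -0.3534, 0.3391]
tool_rot: [-0.679, 0.734, -0.005, -0.002]
ft_force: [0.4, -0.8, -1.2]
grip_width: 0.0211
grasp_force: 58.7
```

>>> send_rows(
  motion="1 0 0 0 0; 1 0 0 0 0",
)

```text
clock: 33.05
eef_pos: [0.5393, -0.3521, 0.3303]
tool_rot: [-0.679, 0.734, 0.002, -0.004]
ft_force: [-0.1, -0.5, -1.2]
grip_width: 0.0215
grasp_force: 58.7
```

```bash
python3 - <<'E'
from h import *
np.set_printoptions(precision=4,suppress=True)
T=tool();print(T); im,C=snap('wrist'); im2,C2=snap('side'); im3,C3=snap('scene')
for n,c in [('side',C2),('scene',C3)]: print(n,pix(c,T[:3,3]),pix(c,T[:3,3]-[0,0,.17]))
def crop(i,c,s,k): return cv2.resize(i[max(0,c[1]-s):c[1]+s,max(0,c[0]-s):c[0]+s],(k,k),interpolation=cv2.INTER_CUBIC)
p2=pix(C2,T[:3,3]-[0,0,.07]).astype(int); p3=pix(C3,T[:3,3]-[0,0,.07]).astype(int)
print(p2,p3)
o=np.hstack([cv2.resize(im[0:420,70:490],(300,300)),crop(im2,p2,45,250),crop(im3,p3,35,250)] if 0 else [cv2.resize(im[:,70:490],(266,266)),crop(im2,p2,45,266),crop(im3,p3,35,266)])
cv2.imwrite('pics/c1.png',o[:,:,::-1])
E
```

```text
[[-0.0781 -0.9969 -0.008   0.5393]
 [-0.9969  0.0781 -0.0019 -0.3521]
 [ 0.0025  0.0078 -1.      0.3303]
 [ 0.      0.      0.      1.    ]]
side [305.4626 223.7048] [303.4462 265.4934]
scene [319.8108 112.5364] [317.2709 152.74  ]
[304 241] [318 129]
```

View pics/c1.png

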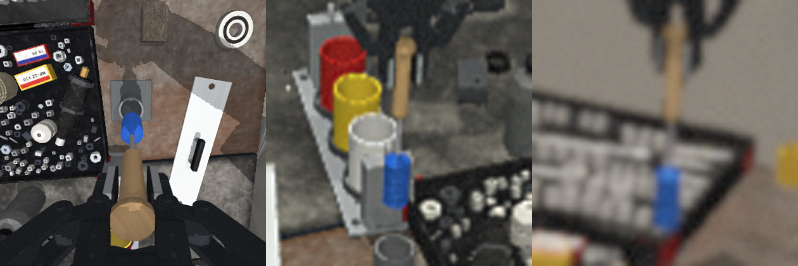

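The brush is held by the handle with its bristles hanging at about (131,125) in the wrist crop. I'll fit its axis from the blue and wood pixels.

```bash
cat >> h.py <<'E'
def blue(im,C,tip_guess,w):
    p=pix(C,tip_guess).astype(int); hsv=cv2.cvtColor(im,cv2.COLOR_RGB2HSV)
    m=((hsv[:,:,1]>110)&(hsv[:,:,2]>50)&(abs(hsv[:,:,0].astype(int)-110)<14)).astype(np.uint8)
    M=np.zeros_like(m); M[max(0,p[1]-w):p[1]+w,max(0,p[0]-w):p[0]+w]=1; m*=M
    n,l,s,c=cv2.connectedComponentsWithStats(m); i=1+np.argmax(s[1:,4]); return s[i],c[i]
def brushfit(views,T,L=.1677):
    """fit tip x,y and axis tilt about the grip from blue-centroid pixels: p=(tip dx,dy)"""
    g=T[:3,3]+[0,0,.019]
    def head(p,h):
        tip=T[:3,3]+[p[0],p[1],-L]; a=(g-tip)/np.linalg.norm(g-tip); return tip+a*h
    def f(p): return np.concatenate([pix(C,head(p,.034))-c for C,c in views])
    s=least_squares(f,[0,0]); return s.x,s.fun
E
python3 - <<'E'
from h import *
np.set_printoptions(precision=4,suppress=True)
T=tool(); V=[]
for n,w in [('wrist',110),('side',40),('scene',30)]:
    im,C=snap(n); b,c=blue(im,C,T[:3,3]-[0,0,.13],w); print(n,b,c)
    V.append((C,c))
print(brushfit(V,T)); print(brushfit(V[1:],T)); print(brushfit(V[:1],T))
E
```

```text
wrist [ 260  177   36   50 1346] [277.7972 201.3826]
side [298 247  10  19 152] [302.7697 256.2105]
scene [315 138   7  16  89] [318.0225 145.809 ]
(array([0.0007, 0.0039]), array([ 0.4039,  0.094 ,  0.8842,  0.1035, -0.6748, -0.8767]))
(array([-0.0031,  0.0063]), array([-0.2257, -0.0853, -0.1424, -0.4937]))
(array([0.0011, 0.0038]), array([-0.,  0.]))
```

>>> send_rows(
  motion="1 -4 -0.6 0 0; 1 -8 -1.2 0 0; 1 -12 -1.8 0 0; 1 -16 -2.4 0 0; 1 -20.5 -3.1 0 0",
)

```text
clock: 33.85
eef_pos: [0.5866, -0.1494, 0.3314]
tool_rot: [-0.679, 0.735, 0.0, -0.003]
ft_force: [0.7, 0.5, -1.8]
grip_width: 0.0214
grasp_force: 58.7
```

>>> send_rows(
  motion="1 0 0 0 0; 1 0 0 0 0; 1 0 0 0 0",
)

```text
clock: 34.15
eef_pos: [0.5865, -0.1511, 0.3314]
tool_rot: [-0.679, 0.734, 0.0, -0.003]
ft_force: [-0.8, -0.1, -0.3]
grip_width: 0.0214
grasp_force: 58.7
```

```bash
python3 - <<'E'
from h import *
np.set_printoptions(precision=4,suppress=True)
T=tool(); print(T[:3,3]); im,C=snap('wrist','w10.png'); b,c=blue(im,C,T[:3,3]-[0,0,.13],110); print(b,c,brushfit([(C,c)],T))
for t in ['pot_white','pot_yellow','pot_red']:
    for q in boxes_of('wrist',t)[:2]: print(t,round(q['conf'],2),np.round(q['rect'],1))
for n in ['white','yellow']: pass
print(to(.5865,-.15,.3))
E
```

```text
[ 0.5865 -0.1511  0.3314]
[ 260  178   37   49 1333] [277.9617 201.5521] (array([0.0015, 0.0036]), array([ 0., -0.]))
pot_white 0.94 [279.6 167.2  54.5  55.4]
pot_yellow 0.69 [282.4 237.5  45.9  46.6]
pot_red 0.73 [279.5 282.   49.3  33.2]
[-0.192 -0.009  3.143  0.   ]
```

View pics/w10.png

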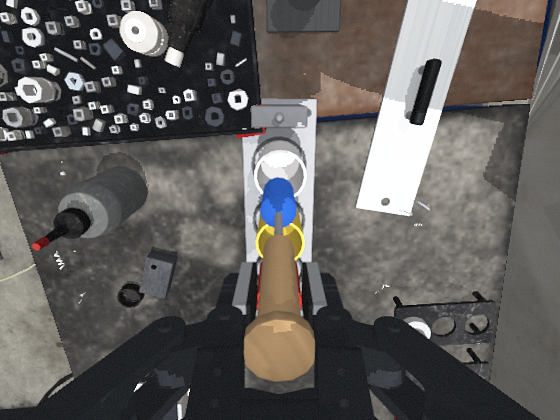

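The white mouth is at (280,172) and yellow at (280,241), with the bristles above and between them.

```bash
python3 - <<'E'
from h import *
np.set_printoptions(precision=4,suppress=True)
C=cam('wrist'); print(world(C,280,172,.098),world(C,280,241,.098)); print(to(.585,-.1505,.187))
E
```

```text
[ 0.5848 -0.1528  0.098 ] [ 0.5915 -0.068   0.098 ]
[-0.179  0.085 14.444  0.   ]
```

>>> send_rows(
  motion="1 0 0 3 0; 1 0 0 6 0; 1 0 0 9 0; 1 0 0 11 0; 1 0 0 11 0",
)

```text
clock: 34.85
eef_pos: [0.5838, -0.1513, 0.2178]
tool_rot: [-0.678, 0.735, 0.003, -0.005]
ft_force: [-0.1, -0.0, -1.3]
grip_width: 0.0213
grasp_force: 58.7
```

>>> send_rows(
  motion="1 0 0 1 0; 1 0 0 2 0; 1 0 0 3 0; 1 0 0 3.4 0; 1 0 0 3.4 0",
)

```text
clock: 35.35
eef_pos: [0.5856, -0.1508, 0.1868]
tool_rot: [-0.679, 0.734, 0.001, -0.003]
ft_force: [-0.7, 0.4, -0.7]
grip_width: 0.0216
grasp_force: 58.7
```

>>> send_rows(
  motion="1 0 0 0.3 0; 1 0 0 0.6 0; 1 0 0 0.6 0; 1 0 0 0.6 0",
)

```text
clock: 35.75
eef_pos: [0.586, -0.151, 0.1816]
tool_rot: [-0.679, 0.734, 0.0, -0.003]
ft_force: [0.1, 0.2, -1.2]
grip_width: 0.0211
grasp_force: 58.7
```

>>> send_rows(
  motion="1 0 0 -3.5 0; 1 0 0 -7 0; 1 0 0 -7 0; 1 0 0 -7 0; 1 0 0 -7 0",
)

```text
clock: 36.25
eef_pos: [0.5858, -0.1506, 0.2505]
tool_rot: [-0.679, 0.734, 0.001, -0.004]
ft_force: [-1.5, -0.3, -0.1]
grip_width: 0.0214
grasp_force: 58.8
```

>>> send_rows(
  motion="1 0 0 3 0; 1 0 0 6 0; 1 0 0 7 0; 1 0 0 7 0; 1 0 0 7 0",
)

```text
clock: 36.75
eef_pos: [0.5854, -0.1509, 0.1808]
tool_rot: [-0.679, 0.734, 0.001, -0.004]
ft_force: [0.3, -0.1, -0.9]
grip_width: 0.0212
grasp_force: 58.9
```

>>> send_rows(
  motion="1 0 0 0.2 0; 1 0 0 0.4 0; 1 0 0 0.4 0; 1 0 0 0.4 0",
)

```text
clock: 37.15
eef_pos: [0.5869, -0.1513, 0.1797]
tool_rot: [-0.679, 0.734, -0.001, -0.002]
ft_force: [-1.2, 0.7, 6.6]
grip_width: 0.0214
grasp_force: 59.0
```

>>> send_rows(
  motion="1 0 0 -4.5 0; 1 0 0 -9 0; 1 0 0 -12.5 0; 1 -4 0 -12.5 0; 1 -8.2 0 -12.5 0",
)

```text
clock: 37.65
eef_pos: [0.5938, -0.0693, 0.3038]
tool_rot: [-0.678, 0.735, -0.001, -0.002]
ft_force: [-0.3, -0.2, -1.5]
grip_width: 0.0214
grasp_force: 58.9
```

>>> send_rows(
  motion="1 0 0 0 0; 1 0 0 0 0; 1 0 0 0 0; 1 0 0 0 0",
)

```text
clock: 38.05
eef_pos: [0.5928, -0.0698, 0.3019]
tool_rot: [-0.678, 0.735, 0.0, -0.003]
ft_force: [0.6, 0.5, -0.1]
grip_width: 0.0214
grasp_force: 58.9
```

```bash
python3 - <<'E'
from h import *
np.set_printoptions(precision=4,suppress=True)
T=tool(); print(T[:3,3]); im,C=snap('wrist','w11.png'); b,c=blue(im,C,T[:3,3]-[0,0,.13],110); print(b,c,brushfit([(C,c)],T))
for t in ['pot_white','pot_yellow','pot_red']:
    for q in boxes_of('wrist',t)[:1]: print(t,round(q['conf'],2),np.round(q['rect'],1),fitcyl([(C,np.array(q['rect']))],.03,.09,.098))
print(to(.592,-.0695,.1815))
E
```

```text
[ 0.5928 -0.0698  0.3019]
[ 260  178   37   50 1334] [277.8793 202.0862] (array([0.0016, 0.0042]), array([0., 0.]))
pot_white 0.91 [279.8 100.5  63.2  62.6] (array([ 0.5856, -0.1469]), np.float64(5.684341886080802e-14))
pot_red 0.65 [279.1 244.8  52.   58.4] (array([0.5985, 0.0076]), np.float64(6.821210263296962e-13))
[-0.062  0.034 12.056  0.   ]
```

Aligned with yellow. Down, up, down.

>>> send_rows(
  motion="1 0 0 3 0; 1 0 0 6 0; 1 0 0 9 0; 1 0 0 11 0; 1 0 0 11 0",
)

```text
clock: 38.75
eef_pos: [0.59, -0.0694, 0.1885]
tool_rot: [-0.679, 0.734, 0.003, -0.006]
ft_force: [0.0, -0.5, -1.2]
grip_width: 0.0216
grasp_force: 58.9
```

>>> send_rows(
  motion="1 0 0 0.6 0; 1 0 0 1.1 0; 1 0 0 1.1 0; 1 0 0 1.1 0",
)

```text
clock: 39.15
eef_pos: [0.5929, -0.0693, 0.1821]
tool_rot: [-0.679, 0.734, -0.0, -0.003]
ft_force: [-0.3, -0.0, -0.4]
grip_width: 0.0213
grasp_force: 58.9
```

>>> send_rows(
  motion="1 0 0 -3.5 0; 1 0 0 -7 0; 1 0 0 -7 0; 1 0 0 -7 0; 1 0 0 -7 0",
)

```text
clock: 39.65
eef_pos: [0.5922, -0.0689, 0.2504]
tool_rot: [-0.679, 0.734, 0.001, -0.004]
ft_force: [-0.1, -0.0, -0.9]
grip_width: 0.0212
grasp_force: 59.0
```

>>> send_rows(
  motion="1 0 0 3 0; 1 0 0 6 0; 1 0 0 7 0; 1 0 0 7 0; 1 0 0 7 0",
)

```text
clock: 40.15
eef_pos: [0.5917, -0.0692, 0.1804]
tool_rot: [-0.679, 0.734, 0.001, -0.004]
ft_force: [-0.2, 0.2, -0.6]
grip_width: 0.0213
grasp_force: 59.0
```

>>> send_rows(
  motion="1 0 0 0.2 0; 1 0 0 0.3 0; 1 0 0 0.3 0; 1 0 0 0.3 0",
)

```text
clock: 40.55
eef_pos: [0.593, -0.0693, 0.1797]
tool_rot: [-0.679, 0.734, -0.001, -0.002]
ft_force: [-0.9, 1.1, 5.2]
grip_width: 0.0212
grasp_force: 59.1
```

>>> send_rows(
  motion="1 0 0 -4.5 0; 1 0 0 -9 0; 1 0 0 -12.5 0; 1 -4 0 -12.5 0; 1 -8.2 0 -12.5 0",
)

```text
clock: 41.05
eef_pos: [0.6002, 0.0125, 0.3045]
tool_rot: [-0.678, 0.735, -0.001, -0.002]
ft_force: [0.7, 0.4, -1.2]
grip_width: 0.0213
grasp_force: 59.1
```

>>> send_rows(
  motion="1 0 0 0 0; 1 0 0 0 0; 1 0 0 0 0; 1 0 0 0 0",
)

```text
clock: 41.45
eef_pos: [0.5992, 0.0119, 0.3026]
tool_rot: [-0.678, 0.735, 0.0, -0.003]
ft_force: [0.6, 0.1, -0.8]
grip_width: 0.0212
grasp_force: 59.1
```

```bash
python3 - <<'E'
from h import *
np.set_printoptions(precision=4,suppress=True)
T=tool(); print(T[:3,3]); im,C=snap('wrist','w12.png'); b,c=blue(im,C,T[:3,3]-[0,0,.13],110); print(b,c,brushfit([(C,c)],T))
hsv=cv2.cvtColor(im,cv2.COLOR_RGB2HSV); m=((hsv[:,:,1]>150)&((hsv[:,:,0]<6)|(hsv[:,:,0]>174))).astype(np.uint8); m[260:]=0;m[:,:200]=0;m[:,360:]=0
ys,xs=np.nonzero(m); print('red',xs.min(),xs.max(),ys.min(),ys.max(), 'model',cylbox(C,.5995,.0165,.03,.09,.098))
E
```

```text
[0.5992 0.0119 0.3026]
[ 260  178   36   50 1344] [277.59   202.0417] (array([0.0019, 0.0041]), array([-0.,  0.]))
red 251 305 146 204 model [278.7863 181.8473  56.8378  56.5555]
```

>>> send_rows(
  motion="1 0.3 0 3 0; 1 0.3 0 6 0; 1 0.3 0 9 0; 1 0.3 0 11 0; 1 0.3 0 11 0",
)

```text
clock: 42.0
eef_pos: [0.5961, 0.0085, 0.1892]
tool_rot: [-0.678, 0.735, 0.003, -0.006]
ft_force: [-0.1, -0.8, -0.9]
grip_width: 0.0213
grasp_force: 59.1
```

>>> send_rows(
  motion="1 0 0 0.6 0; 1 0 0 1.1 0; 1 0 0 1.1 0; 1 0 0 1.1 0",
)

```text
clock: 42.4
eef_pos: [0.599, 0.0094, 0.1827]
tool_rot: [-0.679, 0.734, -0.0, -0.003]
ft_force: [-0.0, -0.4, -0.8]
grip_width: 0.021
grasp_force: 59.1
```

>>> send_rows(
  motion="1 0 0 -3.5 0; 1 0 0 -7 0; 1 0 0 -7 0; 1 0 0 -7 0; 1 0 0 -7 0",
)

```text
clock: 42.9
eef_pos: [0.5984, 0.0098, 0.2511]
tool_rot: [-0.679, 0.734, 0.001, -0.004]
ft_force: [-0.2, -0.8, -0.7]
grip_width: 0.0214
grasp_force: 59.1
```

>>> send_rows(
  motion="1 0 0 3 0; 1 0 0 6 0; 1 0 0 7 0; 1 0 0 7 0; 1 0 0 7 0",
)

```text
clock: 43.4
eef_pos: [0.598, 0.0095, 0.1812]
tool_rot: [-0.679, 0.734, 0.001, -0.004]
ft_force: [-0.3, -0.2, -0.7]
grip_width: 0.0212
grasp_force: 59.1
```

>>> send_rows(
  motion="1 0 0 0.2 0; 1 0 0 0.4 0; 1 0 0 0.4 0; 1 0 0 0.4 0",
)

```text
clock: 43.8
eef_pos: [0.5994, 0.0095, 0.1797]
tool_rot: [-0.679, 0.734, -0.001, -0.002]
ft_force: [-0.9, -1.1, 5.9]
grip_width: 0.0211
grasp_force: 59.2
```

>>> send_rows(
  motion="1 0 0 -5 0; 1 0 0 -10 0; 1 0 0 -14 0; 1 0 0 -14 0; 1 0 0 -14 0",
)

```text
clock: 44.3
eef_pos: [0.5998, 0.0101, 0.3189]
tool_rot: [-0.679, 0.734, -0.001, -0.002]
ft_force: [-0.5, -0.8, -1.9]
grip_width: 0.0214
grasp_force: 59.1
```

>>> send_rows(
  motion="1 4.6 0.4 0 0; 1 9.2 0.8 0 0; 1 13.8 1.2 0 0; 1 18.4 1.6 0 0; 1 20 1.7 0 0",
)

```text
clock: 44.8
eef_pos: [0.5647, -0.1919, 0.3161]
tool_rot: [-0.677, 0.736, 0.002, -0.005]
ft_force: [0.2, 0.2, -0.9]
grip_width: 0.0212
grasp_force: 59.1
```

>>> send_rows(
  motion="1 4.6 0.4 0 0; 1 9.2 0.8 0 0; 1 13.8 1.2 0 0; 1 16.6 1.4 0 0; 1 16.6 1.4 0 0",
)

```text
clock: 45.3
eef_pos: [0.5381, -0.3559, 0.3162]
tool_rot: [-0.677, 0.736, 0.002, -0.004]
ft_force: [0.5, 1.3, -2.0]
grip_width: 0.0214
grasp_force: 59.1
```

>>> send_rows(
  motion="1 0 0 0 0; 1 0 0 0 0; 1 0 0 0 0; 1 0 0 0 0",
)

```text
clock: 45.7
eef_pos: [0.5402, -0.3511, 0.3198]
tool_rot: [-0.68, 0.734, 0.0, -0.003]
ft_force: [0.8, 0.1, -0.8]
grip_width: 0.0211
grasp_force: 59.1
```

```bash
python3 - <<'E'
from h import *
np.set_printoptions(precision=4,suppress=True)
T=tool(); print(T); im,C=snap('wrist','w13.png'); b,c=blue(im,C,T[:3,3]-[0,0,.13],110); print(b,c,brushfit([(C,c)],T))
for q in boxes_of('wrist','brush_holder')[:2]: print(round(q['conf'],2),np.round(q['rect'],1))
print(to(.5396,-.3534,.26,-1.6488))
E
```

```text
[[-0.0761 -0.9971 -0.0046  0.5402]
 [-0.9971  0.0761 -0.004  -0.3511]
 [ 0.0043  0.0042 -1.      0.3198]
 [ 0.      0.      0.      1.    ]]
[ 260  177   36   51 1352] [277.6686 201.5148] (array([0.0019, 0.0036]), array([-0.,  0.]))
0.41 [281.6 278.1  71.3 207.9]
[0.166 0.014 5.991 0.001]
```

View pics/w13.png

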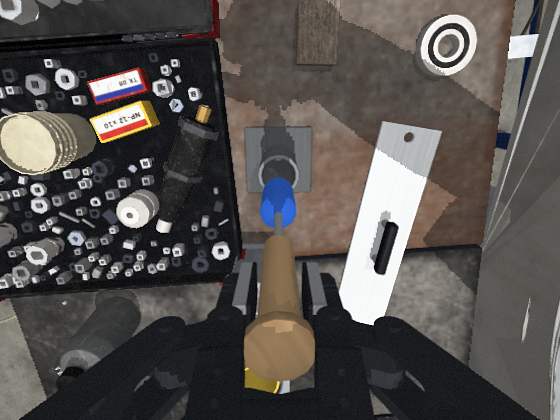

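The holder mouth is at about (278,175), with the bristle tip just in front of it. I'll lower at the original grasp pose.

>>> send_rows(
  motion="1 0.2 0 2 0; 1 0.2 0 4 0; 1 0.2 0 5 0; 1 0.2 0 5 0; 1 0.2 0 5 0",
)

```text
clock: 46.3
eef_pos: [0.5395, -0.3546, 0.2702]
tool_rot: [-0.679, 0.734, -0.0, -0.003]
ft_force: [0.2, 0.9, -0.9]
grip_width: 0.0214
grasp_force: 59.1
```

```bash
python3 - <<'E'
from h import *
np.set_printoptions(precision=4,suppress=True)
T=tool(); print(T[:3,3],to(.5396,-.3534,.25,-1.6488)); C=cam('wrist')
print('mouth w13',[world((C[0],C[1],C[2],C[3],W),278,175,.095)[:2] for W in [np.array([[1.,0,0,0]]*4)]][:0])
Tm=np.array([[-0.0761,-0.9971,-0.0046,0.5402],[-0.9971,0.0761,-0.004,-0.3511],[0.0043,0.0042,-1,0.3198],[0,0,0,1]])
Cw=(*C[:4],Tm@np.array(vision.camera_model('wrist')['hand_eye'])); print(world(Cw,278,175,.095),world(Cw,278,160,.006), pix(Cw,[.5405,-.35,.095]))
print('foot',np.mean([world(Cw,*q,.004)[:2] for q in [(246,127),(312,127),(311,193),(247,193)]],0))
E
```

```text
[ 0.5395 -0.3546  0.2702] [-0.126 -0.005  2.023  0.   ]
mouth w13 []
[ 0.5411 -0.3507  0.095 ] [ 0.5409 -0.3514  0.006 ] [278.5899 175.6081]
foot [ 0.5396 -0.3495]
```

>>> send_rows(
  motion="1 0 0 1 0; 1 0 0 2 0; 1 0 0 3 0; 1 0 0 3 0",
)

```text
clock: 46.7
eef_pos: [0.5383, -0.3541, 0.2371]
tool_rot: [-0.679, 0.734, 0.002, -0.004]
ft_force: [-0.5, 1.3, -1.8]
grip_width: 0.0212
grasp_force: 59.1
```

>>> send_rows(
  motion="1 0 0 1.5 0; 1 0 0 3 0; 1 0 0 4.5 0; 1 0 0 6 0; 1 0 0 6 0",
)

```text
clock: 47.2
eef_pos: [0.5376, -0.3542, 0.177]
tool_rot: [-0.679, 0.734, 0.003, -0.004]
ft_force: [0.4, -0.3, 0.4]
grip_width: 0.0215
grasp_force: 59.1
```

>>> send_rows(
  motion="1 0 0 0.4 0; 1 0 0 0.6 0; 1 0 0 0.6 0; 1 0 0 0.6 0",
)

```text
clock: 47.6
eef_pos: [0.5392, -0.3552, 0.1743]
tool_rot: [-0.679, 0.734, -0.0, -0.003]
ft_force: [-0.3, -0.2, -1.0]
grip_width: 0.0213
grasp_force: 59.1
```

>>> send_rows(
  motion="-1 0 0 0 0; -1 0 0 0 0; -1 0 0 0 0; -1 0 0 0 0; -1 0 0 0 0",
)

```text
clock: 48.1
eef_pos: [0.5389, -0.3551, 0.1737]
tool_rot: [-0.679, 0.734, 0.0, -0.003]
ft_force: [0.0, -0.2, 0.0]
grip_width: 0.0853
grasp_force: 0.0
```

>>> send_rows(
  motion="-1 0 0 -4 0; -1 0 0 -8 0; -1 0 0 -12 0; -1 0 0 -15 0; -1 0 0 -15 0",
)

```text
clock: 48.6
eef_pos: [0.5411, -0.3554, 0.3297]
tool_rot: [-0.679, 0.734, -0.005, -0.002]
ft_force: [-0.1, -0.3, -0.2]
grip_width: 0.0855
grasp_force: 0.0
```

```bash
python3 - <<'E'
from h import *
np.set_printoptions(precision=4,suppress=True)
T=tool(); print(T,bot.get_obs()['joint_pos'],bot.get_obs()['grip_width'])
im,C=snap('side','s2.png')
for q in boxes_of('side','brush')[:2]: print(round(q['conf'],2),np.round(q['rect'],1))
print('expect top/handle-bottom',pix(C,[.541,-.35,.223]),pix(C,[.541,-.35,.133]))
im,C=snap('wrist','w14.png')
for t in ['brush','cover']:
  for q in boxes_of('wrist',t)[:2]: print(t,round(q['conf'],2),np.round(q['rect'],1))
print('pommel pix expected',pix(C,[.541,-.35,.223]))
g=cv2.cvtColor(im,cv2.COLOR_RGB2GRAY)
for w in [(.3655,-.3688,.004),(.437,-.0765,.004)]:
    u,v=pix(C,w); print('hole exp',u,v); 
    if 8<u<551 and 8<v<411:
        q=blob(g,u,v,8,150); print('hole',q,world(C,*q,.004)[:2])
# plan: cover centre & yaw
a,b=np.array([.3655,-.3688]),np.array([.437,-.0765]); c=(a+b)/2; y=b-a; print('centre',c,np.linalg.norm(y),'yaw',-np.arctan2(y[0],y[1]))
E
```

```text
[[-0.078  -0.9969  0.0042  0.5411]
 [-0.9969  0.078  -0.0098 -0.3554]
 [ 0.0094 -0.0049 -0.9999  0.3297]
 [ 0.      0.      0.      1.    ]] [-0.5783  0.5538  0.7242  1.7324 -0.0059 -2.071 ] 0.0855276429087171
0.66 [303.4 265.4   9.5  36.4]
0.3 [281.2 221.1  11.   24.2]
expect top/handle-bottom [304.4476 250.1697] [303.4134 271.2224]
brush 0.6 [278.1 193.9  34.9  71.6]
cover 0.93 [384.1 230.8 107.7 209.7]
pommel pix expected [278.7389 216.3067]
hole exp 407.28279282850224 138.84705980151932
hole (np.float64(407.0969396780471), np.float64(139.2182911728286)) [ 0.3657 -0.3683]
hole exp 355.38206638458803 324.3916914424783
hole (np.float64(355.2137457044673), np.float64(324.78556701030925)) [ 0.4373 -0.0758]
centre [ 0.4012 -0.2227] 0.3009178293155791 yaw -0.23990092809439742
```

>>> send_rows(
  motion="-1 -4 4.9 0 0; -1 -8 9.8 0 0; -1 -12.2 14.8 0 0.1; -1 -12.2 14.8 0 0.162; -1 -12.2 14.8 4 0.162",
)

```text
clock: 49.35
eef_pos: [0.4001, -0.2196, 0.2878]
tool_rot: [-0.618, 0.787, -0.004, -0.001]
ft_force: [2.3, -1.2, 0.7]
grip_width: 0.0854
grasp_force: 0.0
```

>>> send_rows(
  motion="-1 0 0 5 0; -1 0 0 10 0; -1 0 0 14 0; -1 0 0 14 0; -1 0 0 14 0",
)

```text
clock: 49.85
eef_pos: [0.4, -0.2215, 0.1434]
tool_rot: [-0.617, 0.787, 0.001, -0.004]
ft_force: [0.5, -0.4, 0.9]
grip_width: 0.0857
grasp_force: 0.0
```

```bash
python3 - <<'E'
from h import *
np.set_printoptions(precision=4,suppress=True)
T=tool(); print(T,to(.4014,-.2222,.02,-1.8107))
im,C=snap('wrist','w15.png')
for w in [(.3655,-.3688,.004),(.437,-.0765,.004)]: print(pix(C,w))
E
```

```text
[[-0.2378 -0.9713 -0.0073  0.4   ]
 [-0.9713  0.2378 -0.0026 -0.2215]
 [ 0.0043  0.0064 -1.      0.1434]
 [ 0.      0.      0.      1.    ]] [-0.022 -0.236 12.335 -0.   ]
[276.6106  -5.8815]
[277.2762 338.9068]
```

>>> send_rows(
  motion="-1 0 -0.15 4 0; -1 0 -0.15 8 0; -1 0 -0.15 11 0; -1 0 -0.15 12.3 0; -1 0 -0.15 12.3 0",
)

```text
clock: 50.4
eef_pos: [0.4024, -0.2232, 0.021]
tool_rot: [-0.617, 0.787, -0.0, -0.003]
ft_force: [-0.4, -0.4, 0.3]
grip_width: 0.0855
grasp_force: 0.0
```

>>> send_rows(
  motion="-1 0 0 0 0; -1 0 0 0 0; 1 0 0 0 0; 1 0 0 0 0; 1 0 0 0 0",
)

```text
clock: 50.9
eef_pos: [0.402, -0.223, 0.0213]
tool_rot: [-0.617, 0.787, -0.001, -0.003]
ft_force: [-0.5, -0.7, -0.8]
grip_width: 0.0439
grasp_force: 0.0
```

>>> send_rows(
  motion="1 0 0 0 0; 1 0 0 0 0; 1 0 0 0 0; 1 0 0 0 0; 1 0 0 0 0",
)

```text
clock: 51.4
eef_pos: [0.4017, -0.2229, 0.0209]
tool_rot: [-0.617, 0.787, -0.0, -0.003]
ft_force: [-1.0, 1.3, 4.8]
grip_width: 0.0128
grasp_force: 60.3
```

>>> send_rows(
  motion="-1 0 0 0 0; -1 0 0 0 0; -1 0 0 0 0; -1 0 0 0 0; -1 0 0 -3 0",
)

```text
clock: 51.9
eef_pos: [0.3987, -0.221, 0.0478]
tool_rot: [-0.617, 0.787, 0.004, -0.005]
ft_force: [-0.4, 0.0, -0.6]
grip_width: 0.0835
grasp_force: 0.0
```

>>> send_rows(
  motion="-1 0 0 -4 0; -1 5 0 -7 0; -1 10 0 -7 0; -1 15 0 -7 0; -1 15 0 -7 0",
)

```text
clock: 52.4
eef_pos: [0.3657, -0.3732, 0.1222]
tool_rot: [-0.615, 0.788, -0.002, -0.004]
ft_force: [0.5, 0.0, -0.4]
grip_width: 0.0856
grasp_force: 0.0
```

>>> send_rows(
  motion="-1 0 0 0 0; -1 0 0 0 0; -1 0 0 0 0; -1 0 0 0 0; -1 0 0 0 0",
)

```text
clock: 52.9
eef_pos: [0.3668, -0.367, 0.1215]
tool_rot: [-0.618, 0.786, 0.0, -0.003]
ft_force: [-1.0, -0.2, -0.3]
grip_width: 0.0856
grasp_force: 0.0
```

```bash
python3 - <<'E'
from h import *
np.set_printoptions(precision=5,suppress=True)
T=tool(); im,C=snap('wrist','hA.png'); print(T)
g=cv2.cvtColor(im,cv2.COLOR_RGB2GRAY); p=T@[0,0,T[2,3]-.006,1]; print(pix(C,p[:3]))
E
```

```text
[[-0.23605 -0.97173 -0.00487  0.36684]
 [-0.97173  0.23607 -0.00374 -0.36705]
 [ 0.00478  0.00385 -0.99998  0.12146]
 [ 0.       0.       0.       1.     ]]
[279.87542 203.91979]
```

>>> send_rows(
  motion="-1 -5 0 0 0; -1 -10 0 0 0; -1 -15 0 0 0; -1 -20 0 0 0; -1 -24 0 0 0",
)

```text
clock: 53.45
eef_pos: [0.4237, -0.1323, 0.1205]
tool_rot: [-0.618, 0.786, -0.0, -0.003]
ft_force: [-0.5, 0.1, -0.2]
grip_width: 0.0855
grasp_force: 0.0
```

>>> send_rows(
  motion="-1 -5 0 0 0; -1 -6 0 0 0; -1 -6 0 0 0; -1 -6 0 0 0; -1 -6 0 0 0",
)

```text
clock: 53.95
eef_pos: [0.4375, -0.078, 0.1199]
tool_rot: [-0.616, 0.787, -0.0, -0.003]
ft_force: [-0.3, 0.0, -0.1]
grip_width: 0.0854
grasp_force: 0.0
```

>>> send_rows(
  motion="-1 0 0 0 0; -1 0 0 0 0; -1 0 0 0 0",
)

```text
clock: 54.25
eef_pos: [0.4376, -0.0775, 0.1199]
tool_rot: [-0.617, 0.787, -0.0, -0.003]
ft_force: [0.4, -0.0, 0.6]
grip_width: 0.0857
grasp_force: 0.0
```

```bash
python3 - <<'E'
from h import *
np.set_printoptions(precision=5,suppress=True)
T=tool(); im,C=snap('wrist','hB.png'); print(T)
g=cv2.cvtColor(im,cv2.COLOR_RGB2GRAY); p=T@[0,0,T[2,3]-.006,1]; u=pix(C,p[:3]); print(u)
for f in ['hA','hB']:
    g=cv2.imread(f'pics/{f}.png',0); c=g[int(u[1])-45:int(u[1])+45,int(u[0])-45:int(u[0])+45]
    m=((c<110)).astype(np.uint8); n,l,s,cc=cv2.connectedComponentsWithStats(m)
    print(f,np.median(c),[(s[i].tolist(),cc[i]+[int(u[0])-45,int(u[1])-45]) for i in range(1,n) if 60<s[i,4]<1500])
print('to n0 pin above',to(.6058,.0866,.239,-1.649))
E
```

```text
[[-0.23937 -0.97092 -0.00482  0.4376 ]
 [-0.97092  0.23939 -0.00401 -0.07748]
 [ 0.00505  0.00372 -0.99998  0.11993]
 [ 0.       0.       0.       1.     ]]
[279.87972 204.5042 ]
hA 240.0 [([38, 37, 15, 14, 166], array([279.08434, 202.5    ]))]
hB 180.0 [([38, 40, 15, 14, 143], array([278.73427, 205.56643])), ([6, 66, 84, 24, 1337], array([294.70307, 236.38968])), ([0, 81, 27, 9, 174], array([245.50575, 244.95402]))]
to n0 pin above [-19.876 -12.367 -12.054  -0.163]
```

>>> send_rows(
  motion="-1 0 0 -4 0; -1 0 0 -8 0; -1 0 0 -12 0; -1 0 0 -12 0",
)

```text
clock: 54.7
eef_pos: [0.4417, -0.077, 0.2456]
tool_rot: [-0.617, 0.787, -0.004, 0.001]
ft_force: [1.8, 0.1, -1.2]
grip_width: 0.0855
grasp_force: 0.0
```

>>> send_rows(
  motion="-1 -4 -2.5 0 -0.05; -1 -8 -5 0 -0.1; -1 -12 -7.5 0 -0.163; -1 -16 -10 0 -0.163; -1 -19.9 -12.4 0 -0.163",
)

```text
clock: 55.2
eef_pos: [0.6071, 0.0888, 0.2376]
tool_rot: [-0.679, 0.734, 0.0, -0.003]
ft_force: [-0.2, 0.2, 0.9]
grip_width: 0.0851
grasp_force: 0.0
```

>>> send_rows(
  motion="-1 0 0 0 0; -1 0 0 0 0; -1 0 0 0 0; -1 0 0 0 0; -1 0 0 0 0",
)

```text
clock: 55.7
eef_pos: [0.6056, 0.0865, 0.2394]
tool_rot: [-0.679, 0.734, -0.0, -0.003]
ft_force: [-0.8, 0.1, -0.7]
grip_width: 0.0853
grasp_force: 0.0
```

```bash
python3 - <<'E'
from h import *
np.set_printoptions(precision=5,suppress=True)
T=tool(); im,C=snap('wrist','pB.png'); np.save('pB.npy',T); print(T,bot.get_obs()['joint_pos'])
print(to(.5823,-.2125,.239,-1.649))
E
```

```text
[[-0.07847 -0.99691 -0.0037   0.60563]
 [-0.99691  0.07849 -0.00385  0.08654]
 [ 0.00413  0.00338 -0.99999  0.23941]
 [ 0.       0.       0.       1.     ]] [ 0.14369  0.47074  0.3582   1.4623  -0.00327 -1.34863]
[30.006 -0.007  0.167 -0.   ]
```

>>> send_rows(
  motion="-1 5 0 0 0; -1 10 0 0 0; -1 15 0 0 0; -1 20 0 0 0; -1 24 0 0 0",
)

```text
clock: 56.25
eef_pos: [0.5867, -0.1548, 0.2404]
tool_rot: [-0.679, 0.735, -0.001, -0.003]
ft_force: [0.6, 0.2, -0.7]
grip_width: 0.0852
grasp_force: 0.0
```

>>> send_rows(
  motion="-1 5 0 0 0; -1 6 0 0 0; -1 6 0 0 0; -1 6 0 0 0; -1 6 0 0 0",
)

```text
clock: 56.75
eef_pos: [0.5831, -0.2099, 0.2401]
tool_rot: [-0.68, 0.733, 0.0, -0.003]
ft_force: [-0.7, 1.0, -0.9]
grip_width: 0.0854
grasp_force: 0.0
```

>>> send_rows(
  motion="-1 0 0 0 0; -1 0 0 0 0; -1 0 0 0 0",
)

```text
clock: 57.05
eef_pos: [0.5832, -0.2106, 0.2399]
tool_rot: [-0.68, 0.733, 0.0, -0.003]
ft_force: [-0.7, -0.4, 0.2]
grip_width: 0.085
grasp_force: 0.0
```

```bash
python3 - <<'E'
from h import *
np.set_printoptions(precision=5,suppress=True)
T=tool(); im,C=snap('wrist','pA.png'); np.save('pA.npy',T); print(T)
k=[cv2.resize(cv2.imread(f'pics/{f}.png')[155:255,230:330],(390,390),interpolation=cv2.INTER_CUBIC) for f in ['pA','pB']]
cv2.imwrite('pics/pins.png',np.hstack(k))
E
```

```text
[[-0.07557 -0.99713 -0.00464  0.58322]
 [-0.99713  0.07559 -0.00401 -0.21063]
 [ 0.00435  0.00432 -0.99998  0.23989]
 [ 0.       0.       0.       1.     ]]
```

View pics/pins.png

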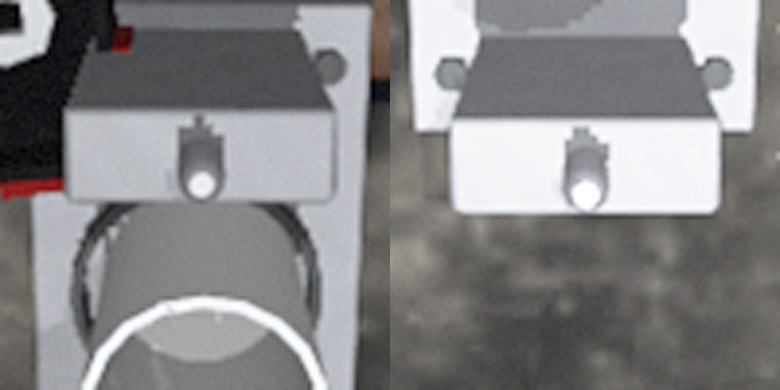

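Left crop (south pin): the bright tip is at (202,184), i.e. full-picture (281.8,202.2). Right crop (north pin): the tip is at (195,190) in its own crop, i.e. (280.0,203.7). The pillar-top corners are clear and serve as a cross-check.

```bash
python3 - <<'E'
from h import *
np.set_printoptions(precision=5,suppress=True)
C=cam('wrist'); he=np.array(vision.camera_model('wrist')['hand_eye'])
def CC(T): return (*C[:4],T@he)
TA=np.load('pA.npy'); TB=np.load('pB.npy')
HA=np.array([[-0.23605,-0.97173,-0.00487,0.36684],[-0.97173,0.23607,-0.00374,-0.36705],[0.00478,0.00385,-0.99998,0.12146],[0,0,0,1]])
HB=np.array([[-0.23937,-0.97092,-0.00482,0.4376],[-0.97092,0.23939,-0.00401,-0.07748],[0.00505,0.00372,-0.99998,0.11993],[0,0,0,1]])
for zh in (.006,.004):
    a=world(CC(HA),279.08,202.5,zh)[:2]; b=world(CC(HB),278.73,205.57,zh)[:2]; c=(a+b)/2; d=b-a; yaw=-np.arctan2(d[0],d[1])
    r=np.array([.4017,-.2229]); phi=np.arctan2(-.97132,-.2378); R_=np.array([[np.cos(phi),np.sin(phi)],[np.sin(phi),-np.cos(phi)]]) # cols tool x,y
    off=R_.T@(c-r); print('holes',a,b,'c',c,np.linalg.norm(d),'yaw',yaw,'off(tool)',off)
gA=cv2.imread('pics/pA.png',0); gB=cv2.imread('pics/pB.png',0)
pts={}
for n,T,g,(u,v),cor in [('A',TA,gA,(281.8,202.2),[(66,110),(332,110),(334,200),(68,203)]),('B',TB,gB,(280,203.7),[(63,118),(327,118),(330,212),(61,212)])]:
    w=g[int(v)-5:int(v)+6,int(u)-5:int(u)+6]; 
    q=blob(g,round(u),round(v),4,215,False); print(n,'tip blob',q,'tip',world(CC(T),u,v,.124)[:2],world(CC(T),*q,.124)[:2],'pillar',np.mean([world(CC(T),230+x/3.9-.4,155+y/3.9-.4,.104)[:2] for x,y in cor],0))
    pts[n]=world(CC(T),*q,.124)[:2]
d=pts['B']-pts['A']; print('pins c',(pts['A']+pts['B'])/2,np.linalg.norm(d),'yaw',-np.arctan2(d[0],d[1]))
E
```

```text
holes [ 0.36662 -0.36891] [ 0.43816 -0.07741] c [ 0.40239 -0.22316] 0.3001479529798688 yaw -0.24065887777086226 off(tool) [ 0.00009 -0.00073]
holes [ 0.36676 -0.3683 ] [ 0.4383  -0.07679] c [ 0.40253 -0.22254] 0.300167365693739 yaw -0.24067413241173463 off(tool) [-0.00054 -0.00072]
A tip blob (np.float64(281.1608695652174), np.float64(202.0)) tip [ 0.58107 -0.2124 ] [ 0.58157 -0.2126 ] pillar [ 0.58156 -0.21296]
B tip blob (np.float64(279.8744939271255), np.float64(204.612685560054)) tip [0.60511 0.08578] [0.60527 0.08654] pillar [0.60529 0.08612]
pins c [ 0.59342 -0.06303] 0.30007875115941907 yaw -0.07907982114969613
```

>>> send_rows(
  motion="-1 0.7 4.5 0 0.05; -1 1.4 9 0 0.1; -1 2 13.5 0 0.164; -1 2.6 18 0 0.164; -1 2.6 18 0 0.164",
)

```text
clock: 57.6
eef_pos: [0.3957, -0.2225, 0.2404]
tool_rot: [-0.616, 0.788, 0.002, -0.004]
ft_force: [0.6, -0.7, -0.0]
grip_width: 0.0854
grasp_force: 0.0
```

>>> send_rows(
  motion="-1 0 0 4 0; -1 0 0 8 0; -1 0 0 12 0; -1 0 0 12 0; -1 0 0 12 0",
)

```text
clock: 58.1
eef_pos: [0.4012, -0.224, 0.1211]
tool_rot: [-0.617, 0.787, 0.0, -0.003]
ft_force: [1.0, -0.9, 0.4]
grip_width: 0.0852
grasp_force: 0.0
```

```bash
python3 - <<'E'
from h import *
T=tool(); print(T[:3,3],to(.4018,-.2229,.0205,-1.811))
E
```

```text
[ 0.40124666 -0.2239543   0.12107964] [-1.6200e-01 -7.5000e-02  1.0057e+01 -1.0000e-03]
```

>>> send_rows(
  motion="-1 -0.15 -0.1 4 0; -1 -0.15 -0.1 8 0; -1 -0.15 -0.1 10 0; -1 -0.15 -0.1 10 0; -1 -0.15 -0.1 10 0",
)

```text
clock: 58.6
eef_pos: [0.4039, -0.2243, 0.0227]
tool_rot: [-0.617, 0.787, -0.002, -0.002]
ft_force: [0.2, -0.5, 0.8]
grip_width: 0.0856
grasp_force: 0.0
```

>>> send_rows(
  motion="1 0 0 0 0; 1 0 0 0 0; 1 0 0 0 0; 1 0 0 0 0; 1 0 0 0 0",
)

```text
clock: 59.1
eef_pos: [0.4019, -0.2233, 0.0212]
tool_rot: [-0.617, 0.787, -0.0, -0.003]
ft_force: [-7.2, 4.9, 22.8]
grip_width: 0.0132
grasp_force: 59.6
```

>>> send_rows(
  motion="1 0 0 0 0; 1 0 0 0 0; 1 0 0 0 0; 1 0 0 0 0; 1 0 0 0 0",
)

```text
clock: 59.6
eef_pos: [0.402, -0.2234, 0.0212]
tool_rot: [-0.617, 0.787, -0.0, -0.003]
ft_force: [-1.6, 0.2, 5.4]
grip_width: 0.0128
grasp_force: 60.6
```

```bash
python3 - <<'E'
from h import *
T=tool(); o=bot.get_obs(); print(T[:3,3],np.arctan2(T[1,0],T[0,0]),o['grasp_force'],o['grip_width'], T[:3,:3].T@(np.array([.4025,-.2229,T[2,3]])-T[:3,3]))
E
```

```text
[ 0.40199272 -0.22341847  0.02124069] -1.8119332175421676 60.610172152519226 0.012803311557222235 [-6.24606963e-04 -3.68777628e-04 -4.41210442e-06]
```

>>> send_rows(
  motion="1 0 0 -4 0; 1 0 0 -8 0; 1 0 0 -12 0; 1 0 0 -16 0; 1 0 0 -20 0",
)

```text
clock: 60.1
eef_pos: [0.4019, -0.222, 0.2215]
tool_rot: [-0.617, 0.787, 0.001, -0.003]
ft_force: [0.3, -0.3, -2.7]
grip_width: 0.0127
grasp_force: 59.6
```

>>> send_rows(
  motion="1 0 0 -4 0; 1 0 0 -4 0; 1 0 0 -4 0",
)

```text
clock: 60.4
eef_pos: [0.403, -0.2223, 0.2606]
tool_rot: [-0.617, 0.787, -0.0, -0.003]
ft_force: [-0.2, 1.0, -3.6]
grip_width: 0.0131
grasp_force: 59.7
```

>>> send_rows(
  motion="1 -4 -2.9 0 -0.03; 1 -8 -5.8 0 -0.07; 1 -12 -8.7 0 -0.1; 1 -16 -11.6 0 -0.14; 1 -20 -14.7 0 -0.162",
)

```text
clock: 60.9
eef_pos: [0.5927, -0.062, 0.2557]
tool_rot: [-0.679, 0.734, 0.002, -0.005]
ft_force: [0.4, -1.4, -2.2]
grip_width: 0.0129
grasp_force: 59.7
```

>>> send_rows(
  motion="1 0 0 0 0; 1 0 0 0 0; 1 0 0 0 0; 1 0 0 0 0; 1 0 0 0 0",
)

```text
clock: 61.4
eef_pos: [0.5922, -0.0646, 0.2596]
tool_rot: [-0.678, 0.735, 0.0, -0.003]
ft_force: [-0.3, 0.1, -2.4]
grip_width: 0.0127
grasp_force: 60.0
```

```bash
python3 - <<'E'
from h import *
T=tool(); o=bot.get_obs(); print(T,np.arctan2(T[1,0],T[0,0]),o['grasp_force'],o['grip_width'],to(.5929,-.0638,.155,-1.650)); snap('wrist','w20.png'); snap('side','s20.png')
E
```

```text
[[-0.08080748 -0.99671996 -0.00441236  0.59218271]
 [-0.99672     0.08082546 -0.0040597  -0.06459247]
 [ 0.00440301  0.00406983 -0.99998202  0.25959119]
 [ 0.          0.          0.          1.        ]] -1.6516927961548922 60.03488302230835 0.012697960474191253 [-1.3100e-01 -1.0800e-01  1.0458e+01 -2.0000e-03]
```

>>> send_rows(
  motion="1 -0.1 -0.1 3 0; 1 -0.1 -0.1 6 0; 1 -0.1 -0.1 9 0; 1 -0.1 -0.1 10 0; 1 -0.1 -0.1 10 0",
)

```text
clock: 62.0
eef_pos: [0.5922, -0.0632, 0.1578]
tool_rot: [-0.678, 0.735, 0.002, -0.004]
ft_force: [-0.4, 0.1, -3.0]
grip_width: 0.0131
grasp_force: 59.9
```

>>> send_rows(
  motion="1 0 0 0 0; 1 0 0 0 0; 1 0 0 0 0; 1 0 0 0 0",
)

```text
clock: 62.4
eef_pos: [0.5942, -0.0631, 0.1604]
tool_rot: [-0.679, 0.735, -0.001, -0.002]
ft_force: [0.1, 0.8, -3.3]
grip_width: 0.0126
grasp_force: 59.9
```

```bash
python3 - <<'E'
from h import *
T=tool(); o=bot.get_obs(); print(T[:3,3],np.arctan2(T[1,0],T[0,0]),o['grasp_force'],o['grip_width'],to(.5929,-.0638,.14,-1.650))
E
```

```text
[ 0.59424485 -0.0630907   0.16037035] -1.6498620262882118 59.940499663352966 0.012583905364726434 [0.072 0.124 2.038 0.   ]
```

```bash
cat >> h.py <<'E'
def avgpose(n=8):
    P=[]
    for _ in range(n): vision.camera('wrist'); P.append(np.array(bot.get_obs()['eef_pos']))
    return np.mean(P,0),np.std(P,0)
E
python3 - <<'E'
from h import *
m,s=avgpose(); T=tool(); T[:3,3]=m; print(m,s,to(.5929,-.0638,.14,-1.650,T))
E
```

```text
[ 0.59368099 -0.06304302  0.1594237 ] [1.76008930e-04 1.49860478e-05 3.14043950e-04] [0.073 0.063 1.943 0.   ]
```

>>> send_rows(
  motion="1 0.08 0.08 0.4 0; 1 0.08 0.08 0.8 0; 1 0.08 0.08 1.2 0; 1 0.08 0.08 1.2 0; 1 0.08 0.08 1.2 0",
)

```text
clock: 63.3
eef_pos: [0.5925, -0.0638, 0.1468]
tool_rot: [-0.679, 0.735, 0.0, -0.003]
ft_force: [0.1, -0.2, -2.1]
grip_width: 0.0126
grasp_force: 60.0
```

>>> send_rows(
  motion="1 0 0 0.3 0; 1 0 0 0.5 0; 1 0 0 0.7 0; 1 0 0 0.7 0",
)

```text
clock: 63.7
eef_pos: [0.5923, -0.0638, 0.1397]
tool_rot: [-0.679, 0.735, 0.0, -0.003]
ft_force: [0.2, 0.3, -2.6]
grip_width: 0.0128
grasp_force: 60.0
```

>>> send_rows(
  motion="1 0 0 0.4 0; 1 0 0 0.8 0; 1 0 0 1.2 0; 1 0 0 1.2 0; 1 0 0 1.2 0",
)

```text
clock: 64.2
eef_pos: [0.5924, -0.0639, 0.1279]
tool_rot: [-0.679, 0.734, 0.0, -0.003]
ft_force: [-0.1, 0.5, -3.1]
grip_width: 0.0128
grasp_force: 60.0
```

>>> send_rows(
  motion="1 0 0 0.2 0; 1 0 0 0.2 0; 1 0 0 0.2 0; 1 0 0 0.2 0",
)

```text
clock: 64.6
eef_pos: [0.5926, -0.0639, 0.1263]
tool_rot: [-0.679, 0.735, 0.0, -0.003]
ft_force: [0.5, -0.3, -2.8]
grip_width: 0.0128
grasp_force: 60.0
```

>>> send_rows(
  motion="1 0 0 0.2 0; 1 0 0 0.2 0; 1 0 0 0.2 0; 1 0 0 0.2 0",
)

```text
clock: 65.0
eef_pos: [0.5929, -0.064, 0.1253]
tool_rot: [-0.679, 0.735, -0.0, -0.003]
ft_force: [-3.3, 1.1, 6.0]
grip_width: 0.0127
grasp_force: 61.1
```

Contact at 0.1253, the expected seating height. Releasing and backing away.

>>> send_rows(
  motion="-1 0 0 0 0; -1 0 0 0 0; -1 0 0 0 0; -1 0 0 0 0; -1 0 0 0 0",
)

```text
clock: 65.5
eef_pos: [0.5925, -0.0639, 0.1239]
tool_rot: [-0.679, 0.735, 0.0, -0.003]
ft_force: [-0.0, -0.5, -0.8]
grip_width: 0.0834
grasp_force: 0.0
```

>>> send_rows(
  motion="-1 0 0 -2 0; -1 0 0 -5 0; -1 0 0 -9 0; -1 0 0 -13 0; -1 0 0 -17 0",
)

```text
clock: 66.0
eef_pos: [0.5931, -0.0632, 0.2957]
tool_rot: [-0.679, 0.735, 0.0, -0.003]
ft_force: [0.4, -0.3, -0.3]
grip_width: 0.0853
grasp_force: 0.0
```

>>> send_rows(
  motion="-1 0 0 -3 0; -1 0 0 -3 0; -1 0 0 -3 0; -1 0 0 -3 0",
)

```text
clock: 66.4
eef_pos: [0.5929, -0.063, 0.3225]
tool_rot: [-0.679, 0.735, 0.001, -0.004]
ft_force: [-0.1, 0.2, -0.0]
grip_width: 0.0855
grasp_force: 0.0
```

```bash
python3 - <<'E'
from h import *
np.set_printoptions(precision=4,suppress=True)
T=tool(); print(T[:3,3]); im,C=snap('wrist','end_w.png'); im2,C2=snap('side','end_s.png')
for t in ['cover','brush','brush_holder']:
    for q in boxes_of('side',t)[:2]: print('side',t,round(q['conf'],2),np.round(q['rect'],1))
for q in boxes_of('wrist','cover')[:1]: print('wrist cover',q)
Rz=np.array([[np.cos(-.079),-np.sin(-.079)],[np.sin(-.079),np.cos(-.079)]])
for z in (.107,.127):
    for n,c in [('wrist',C),('side',C2)]:
        P=np.array([pix(c,[*(np.array([.5934,-.0632])+Rz@[sx*.04,sy*.165]),z]) for sx in(-1,1) for sy in(-1,1)]); print(n,z,'exp cover bbox',(P.min(0)+P.max(0))/2,P.max(0)-P.min(0))
print('brush exp side',cylbox(C2,.541,-.35,.012,.1,.223))
g=[cv2.resize(im[0:420,140:420],(400,600)),cv2.resize(im2[190:310,240:320],(400,600),interpolation=cv2.INTER_CUBIC)]
cv2.imwrite('pics/end.png',np.hstack(g)[:,:,::-1])
E
```

```text
[ 0.5929 -0.063   0.3225]
side cover 0.86 [291.5 226.3  40.3  55.5]
side cover 0.7 [304.9 265.3   6.4  31. ]
side brush 0.59 [303.6 262.    6.8  27. ]
side brush_holder 0.74 [301.9 292.6  34.2  37.1]
side brush_holder 0.53 [292.6 224.4  42.5  54.9]
wrist cover {'rect': [276.6, 155.5, 86.1, 311.0], 'conf': 0.9}
wrist 0.107 exp cover bbox [277.5419 153.6345] [ 87.1317 307.2731]
side 0.107 exp cover bbox [291.8789 225.5249] [42.3809 55.6511]
wrist 0.127 exp cover bbox [277.6203 155.555 ] [ 92.791  323.5902]
side 0.127 exp cover bbox [292.0125 221.2423] [42.6536 55.3951]
brush exp side [303.8286 264.4231   8.8239  33.3917]
```

View pics/end.png

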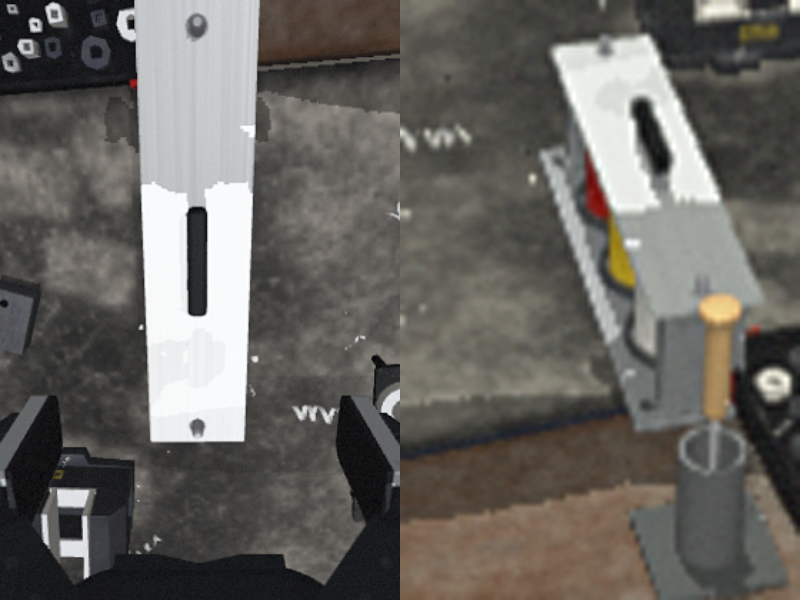

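The cover lies flush with both pins through its holes ((197,25) and (197,428) in the left half). The pots stand beneath it, and the brush is upright in its holder at (715,370) in the right half. Handing in.

```bash
python3 -c "
from h import *
print(workorder.job_done())"
```

```text
the job is handed in; nothing more can be done
None
```

I handed the job in at about 66 s: all three pots are in nests, brushed white, yellow, red, the brush stands in its holder, and the cover lies flush over both pins; the hand-in returned no verdict.

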